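Open the cooling reservoir on its tilt stand

ROBOT

A 6-joint arm with a two-finger parallel gripper is mounted at the origin on the work surface. World frame = base frame: x ahead of the robot, y to its left, z up, the work surface at z = 0. Lengths are in m, angles in degrees, forces in N, time in s.
With the tool pointing down it reaches from about 0.35 to 0.875 m from the base axis. Payload 4.2 kg.
Tool frame: the origin (TCP) lies midway between the tips of the shut fingers; the grasp point (between the pads) lies 19 mm behind it (r.pinch_z is the distance from the TCP to the grasp point, in m); z points along the fingers, y is the direction in which the jaws open and shut (so a half turn about z gives the same grasp; the last joint's range is limited). The gripper opens to 87 mm and grips with 3 to 60 N. Pads are 19 mm wide; open, the fingers measure 117 mm over their backs; the gripper's body (75 mm by 190 mm) begins 51 mm behind the grasp point.
Start: joints at [-60.126, 22.042, 0.453, 0, -68.411, -14.817], TCP at [0.162, -0.604, 0.194] pointing down, gripper open.
Joint ranges: [-179.83, 179.83], [-69.29, 118.12], [-61.27, 80.66], [-181.25, 117.63], [-171.15, -9.14], [-177.46, 177.46]. Speed limits (degrees/s): [159.86, 159.86, 180, 180, 180, 180].

INTERFACE

Orientations are given as a 3x3 rotation matrix whose columns are the frame's x, y, z axes.
In Python, from station import r, optics, workorder gives the robot as it stands.
- The arm moves only by the tool carry_out, never from a script. Its argument "commands" is a list of rows, each a list of 3 entries, a list of its own where there are three numbers: the shift along the tool's x, y, z in m, then the turn, a rotation vector about the tool's x, y, z in degrees, then the finger opening in m, from 0 to 0.087. In form: [[[tx, ty, tz], [ax, ay, az], grip], ...]. A call has 1 to 12 rows; each row shifts and turns the pose as measured when the row begins, along the tool's axes as they then stand; what a row does not reach is not made up. A row lasts 1/12 s, in which the tool goes at most 41.7 mm and 7.16 degrees, less where a joint would pass 70% of its speed; a pose out of reach is approached as far as the arm can. A call with a gripper value outside its range is refused whole. The fingers move at their own pace and stop on an object; the grip force is fixed at half the most. Time passes only in rows, so rows that do not move let the fingers close. It gives the time, the measured TCP pose, the force and the opening at its end, in the units of the state.
- r.sense(): the state, without advancing time (a new reading comes with each control period).
- optics.capture(name): name is "scene" or "side" or "wrist"; returns a dict with "img" (384x512x3 uint8, red, green, blue), "mtx" (3x3 intrinsics, pixels), "extrinsics" (4x4, takes a point from camera to world coordinates). Camera axes: x right, y down, z forward; pixel columns grow to the right and rows downward; lengths in m; the calibration is good to about 2 mm. A picture is of the moment at which its call begins. There is no depth.
- workorder.finish_job(): hands the job in, once; it reports no verdict.
The state is a dict: "time_s": time; "joints": joint angles; "joint_velocities": joint speeds; "effort": joint torques, N m; "tcp_pos": TCP position; "ee_rot": TCP orientation; "wrist_force": force on the tool from outside, world axes, zero at the start; "moment": the same for the moment, N m; "gripper_width": opening from 0.0 (shut) to 1.0 (fully open).
Only numpy, scipy, OpenCV 4.12 (cv2) and the standard library are available. Lean on these libraries where they do the work, as an engineer would, in place of code of your own. Each camera call takes 0.05 s, during which the arm holds its last target.

TASK

The pump-and-reservoir unit has to be opened for refilling. First push the headed locking pin fully home through the fork of the tilt stand, so that the cradle cannot swing. Then unscrew the reservoir's cap (anticlockwise), lift it off and set it down flat in the empty steel parts tray without dropping it, with the pin still home and the screwdriver, the case fan and the bottle left where they are.

Things in the scene. Friction and masses are not known exactly. Their poses are not given: they have to be found in the camera images.
- stand: bare aluminium tilt stand screwed to the bench: base 150 x 120 x 10 mm, on it a clevis fork of two cheeks, each 12 mm thick, outer faces at y = -31 and +31 mm, 62 mm high. Origin on the bench in the fork's middle plane; z up. The reservoir leans 30 deg from vertical towards the stand's -x. Pump block above the fork: 28 mm to either side, so a tool pushing the pin must lean outwards (top towards -y)
- bore (a point): centre of the locking-pin bore (holes 13.5 mm) at the outer face of the fork's -y cheek: x = -12, y = -31, z = 42 mm in the stand's frame. The bore runs along the stand's y through that cheek, the cradle's 36 mm wide lug and the +y cheek
- cradle (a joint): hinge of the cradle that carries pump and reservoir in the fork: 0 rad = resting on its stop, bores aligned (its start and proper place); positive = swung up and back towards the stand's +x, up to 0.5 rad. Only weight and light friction hold it until the pin is home
- mouth (a point): centre of the reservoir's mouth: top of the threaded neck (hidden under the cap at the start), on the reservoir axis; x = -60.5, y = 0, z = 226 mm in the stand's frame. The neck is 26 mm high on a 53 mm wide shoulder; below it the clear tube is 50 mm wide, with a 58 mm clamp ring from 65 mm below the mouth
- cap: black round screw cap, fluted sides, 58 mm across, 31 mm high, about 90 g. Origin: centre of its lower edge, 2 mm above the shoulder; z along the reservoir axis out through its closed top. Anticlockwise (seen from its top) it rises 4.3 mm per rad; after 3.0 rad the thread is out and it lifts off along the axis, 24 mm to clear the neck
- cap_top (a point): centre of the cap's top face, 31 mm from its origin. A seal ring presses on the cap from inside with about 9 N: the first 0.7 rad of turning take up to 0.4 N m, then it turns easily and stays where it is left between twists. Clockwise it is blocked
- pin: steel locking pin: shank 12 mm thick, 74 mm long, coned tip; flat round head 28 mm across, 10 mm thick. Lies along its y axis (the stand's y): origin at the centre of the head's seating face, tip towards +y. Starts part-way in, head 23 to 35 mm off the -y cheek; slides with light friction towards +y; home when the seating face meets that cheek (its origin at point bore)
- tray: empty shallow steel parts tray, 170 mm (x) by 150 mm (y), walls 30 mm high and 3 mm thick, floor 3 mm; fixed to the bench, on the left or the right. Origin under its centre
- radiator: white cooling radiator standing upright on a fixed foot beside the stand, on its +y side: 120 mm (its x) by 28 mm (its y), 285 mm high (297 with its fittings), foot 150 x 75 x 8 mm. Origin on the bench under its middle. An obstacle
- fan: bystander: black 120 x 120 mm case fan, 25 mm thick, lying flat; origin under its centre
- bottle: bystander: white plastic bottle, 68 mm wide, 165 mm high, standing behind the stand (its +x side); origin under its centre
- driver: bystander: screwdriver 190 mm long lying on the bench between robot and stand, along its x axis

How it is judged:
By the outcome, as a careful person would: the job done as asked, in the order asked, and still so for the second after the job is handed in, with the robot touching nothing.
It also fails if it takes over 72 s, if anything falls off the work surface, if the arm or the gripper's body presses on something with over 40 N, if the wrist force passes 120 N, or if a joint passes its speed limit or range.

## Working session

There is one attempt and no reset: what is moved stays moved. The work goes in short steps, Python scripts to look and compute and a tool call to move; the robot and the scene stay as the last step left them, time stands still between calls to the robot, and variables do not carry over. Pictures are saved under pics/ and viewed, and the job is handed in when it is done.

Besides the shell and the picture viewer there is one more tool, called after ">>>" as name(argument=value, ...) on one line, values as JSON. carry_out: Moves the arm, as the interface text tells. Its arguments: {"type":"object","properties":{"commands":{"type":"array","items":{"type":"array"}}},"required":["commands"]}

```bash
ls -la; mkdir -p pics; python3 - <<'E'
from station import r, optics, workorder
import cv2
s=r.sense(); print(s, r.pinch_z)
for n in ["scene","side","wrist"]:
    c=optics.capture(n); cv2.imwrite(f"pics/{n}0.png",cv2.resize(c["img"][:,:,::-1],(800,600),interpolation=cv2.INTER_CUBIC)); print(n,c["mtx"].tolist(),c["extrinsics"].round(4).tolist())
E
```

```text
total 12
drwxr-xr-x  3 agent agent 4096 Dec  7 16:50 .
drwxr-xr-x 23 root  root  4096 Dec  7 16:50 ..
drwxr-xr-x  2 agent agent 4096 Dec  7 16:50 pics
{'time_s': 0.0, 'joints': array([-6.01258323e+01,  2.20893359e+01,  3.81370747e-01, -3.12040644e-02,
       -6.84111955e+01, -1.48165755e+01]), 'joint_velocities': array([-0.01087991, -0.02011851,  0.03332756,  0.0747779 ,  0.05743238,
        0.06298678]), 'effort': array([-7.39730676e-04, -3.90670788e+01,  1.87400258e+01,  4.21977729e+00,
        1.09574132e-02, -1.86398493e-04]), 'tcp_pos': array([ 0.16222673, -0.60289554,  0.19247982]), 'ee_rot': array([[-9.65717343e-01, -2.59595180e-01, -5.96772002e-04],
       [-2.59595862e-01,  9.65715156e-01,  2.05558801e-03],
       [ 4.26910275e-05,  2.14003654e-03, -9.99997709e-01]]), 'wrist_force': array([-0.00111477, -0.29468585,  0.69030399]), 'moment': array([-0.00134196,  0.04181309, -0.02854264]), 'gripper_width': 0.9980413237538814} 0.0187
scene [[477.91116971910054, 0.0, 260.68572376080425], [0.0, 477.91116971910054, 191.4345661813914], [0.0, 0.0, 1.0]] [[0.4229, 0.6753, -0.6042, 1.2889], [0.906, -0.3296, 0.2656, -0.3186], [-0.0198, -0.6598, -0.7512, 1.0443], [0.0, 0.0, 0.0, 1.0]]
side [[348.8510938624314, 0.0, 249.83061254664807], [0.0, 348.8510938624314, 192.86920781599122], [0.0, 0.0, 1.0]] [[-0.4493, -0.504, 0.7376, -0.1146], [-0.8931, 0.2729, -0.3576, 0.3579], [-0.0211, -0.8194, -0.5728, 0.676], [0.0, 0.0, 0.0, 1.0]]
wrist [[322.56436589982314, 0.0, 257.32169602971857], [0.0, 322.56436589982314, 197.86199969746508], [0.0, 0.0, 1.0]] [[-0.2603, 0.9331, 0.248, 0.0933], [0.9655, 0.2511, 0.0687, -0.6222], [0.0018, 0.2573, -0.9663, 0.3836], [0.0, 0.0, 0.0, 1.0]]
```

View pics/scene0.png

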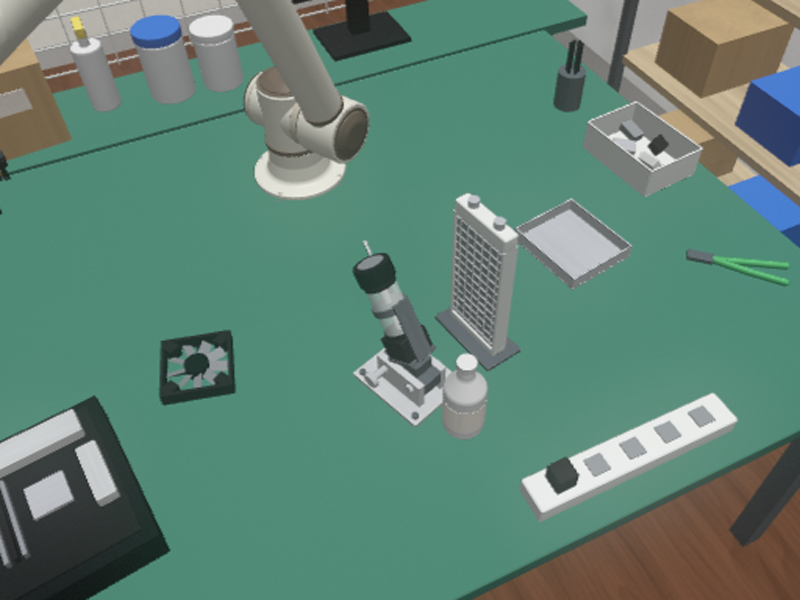

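View pics/side0.png

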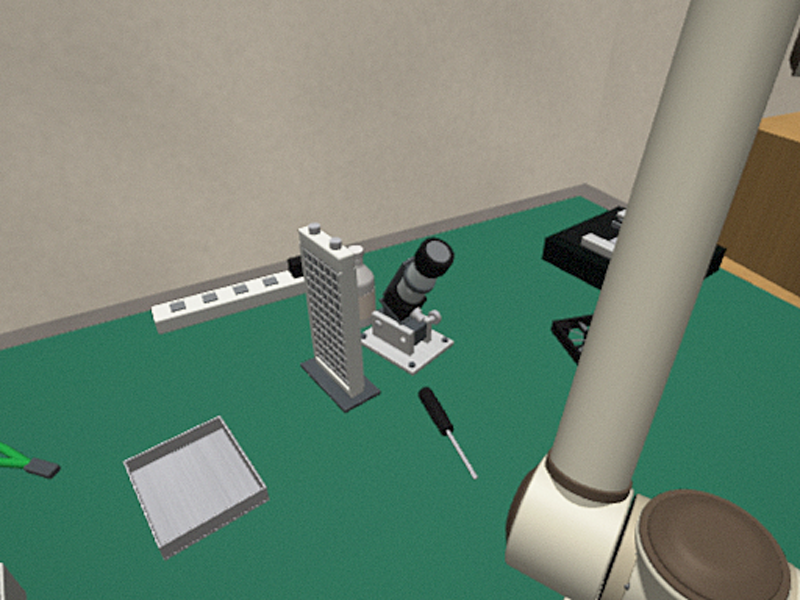

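View pics/wrist0.png

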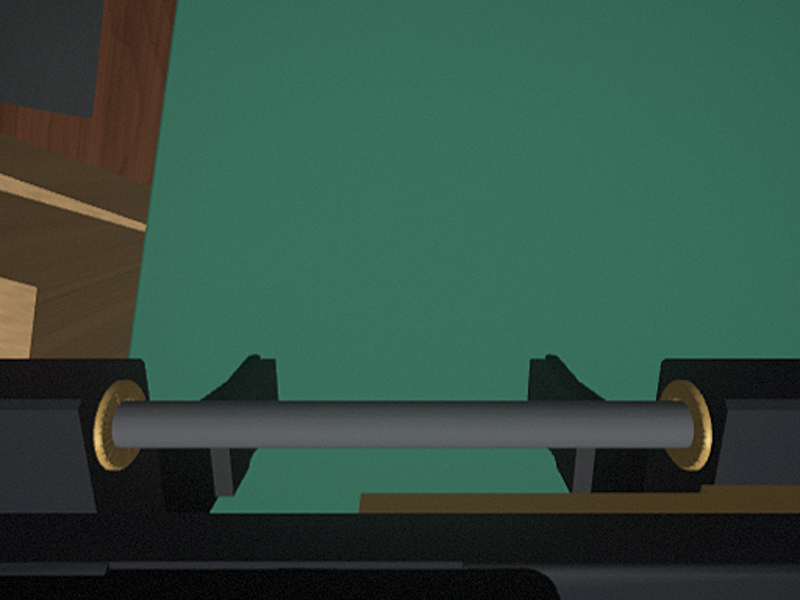

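The scene view shows the stand near (405,380), radiator (480,280), and tray (575,240), all on the 800-px scale. The tray is on the left (+y), beyond the radiator. I'll zoom in next.

```bash
cat > h.py <<'E'
import numpy as np, cv2
from station import r, optics, workorder
def crop(name,x0,y0,w,h,out,k=None,c=None):
    c=c or optics.capture(name); k=k or min(800/w,600/h)
    im=c["img"][y0:y0+h,x0:x0+w,::-1]
    cv2.imwrite("pics/"+out,cv2.resize(im,(int(w*k),int(h*k)),interpolation=cv2.INTER_CUBIC)); return c
def proj(c,P):
    E=np.linalg.inv(c["extrinsics"]); q=np.atleast_2d(P)@E[:3,:3].T+E[:3,3]; q=q@c["mtx"].T; return q[:,:2]/q[:,2:]
def ray(c,uv):
    d=np.linalg.inv(c["mtx"])@np.array([uv[0],uv[1],1.]); d=c["extrinsics"][:3,:3]@d; return c["extrinsics"][:3,3],d/np.linalg.norm(d)
def onz(c,uv,z):
    o,d=ray(c,uv); return o+d*(z-o[2])/d[2]
def tri(l):
    A=0;b=0
    for c,uv in l:
        o,d=ray(c,uv); M=np.eye(3)-np.outer(d,d); A=A+M;b=b+M@o
    p=np.linalg.solve(A,b); return p,[np.linalg.norm((np.eye(3)-np.outer(ray(c,uv)[1],ray(c,uv)[1]))@(p-ray(c,uv)[0])) for c,uv in l]
E
python3 - <<'E'
from h import *
crop("scene",215,150,120,130,"s1.png")   # k
crop("side",220,140,80,100,"d1.png")
crop("scene",320,120,100,75,"s2.png")
crop("side",70,260,110,100,"d2.png")
E
```

```text
(no output)
```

View pics/s1.png

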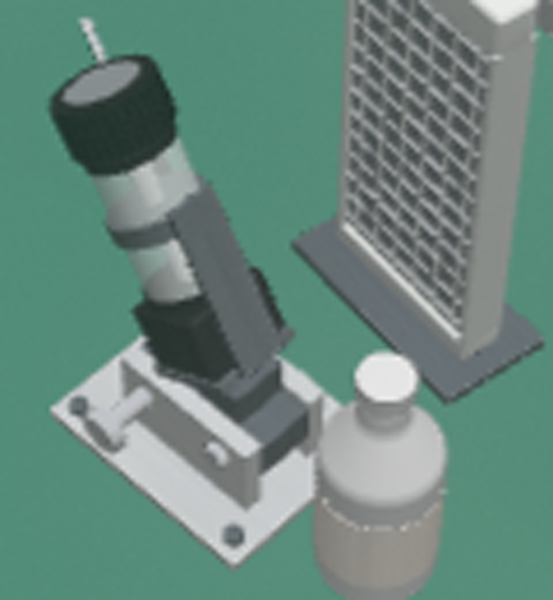

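View pics/d1.png

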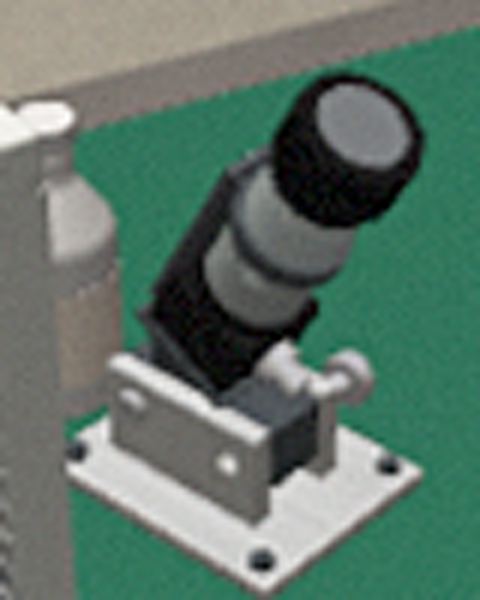

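View pics/s2.png

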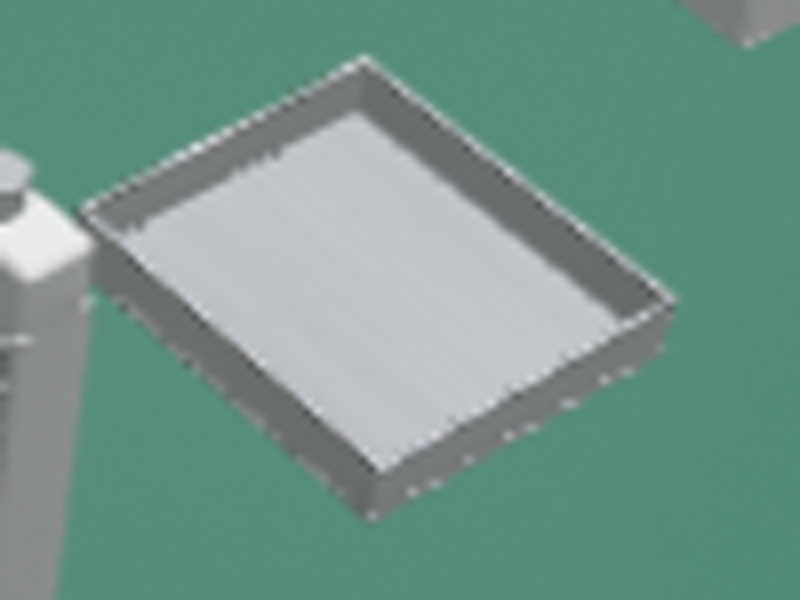

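View pics/d2.png

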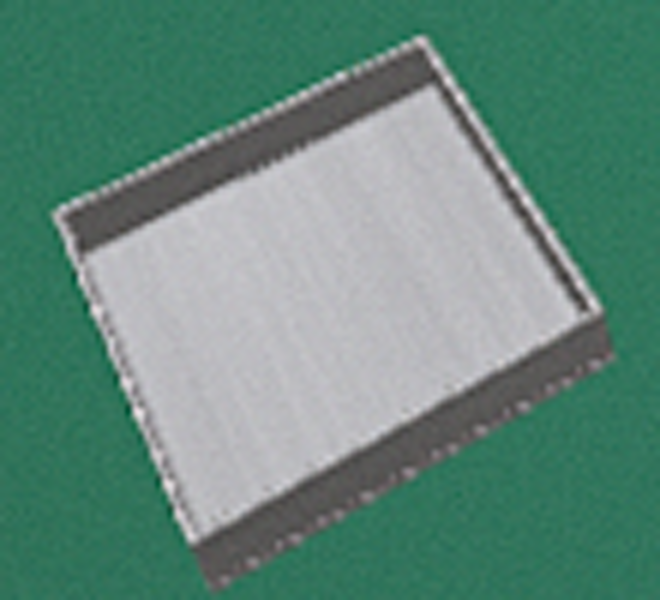

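```bash
cat > fit.py <<'E'
from h import *
from scipy.optimize import least_squares
S=optics.capture("scene");D=optics.capture("side")
s1=lambda x,y:(215+(x+.5)/4.615-.5,150+(y+.5)/4.615-.5)
d1=lambda x,y:(220+(x+.5)/6-.5,140+(y+.5)/6-.5)
s2=lambda x,y:(320+(x+.5)/8-.5,120+(y+.5)/8-.5)
d2=lambda x,y:(70+(x+.5)/6-.5,260+(y+.5)/6-.5)
obs=[(S,s1(50,410),(-75,-60,10)),(S,s1(235,560),(75,-60,10)),(D,d1(423,472),(-75,-60,10)),(D,d1(265,590),(-75,60,10)),
(S,s1(102,84),(-64,0,232.1)),(D,d1(364,122),(-64,0,232.1))]
def T(p,P):
    c,s=np.cos(p[2]),np.sin(p[2]); return np.array(P)/1e3@np.array([[c,-s,0],[s,c,0],[0,0,1]]).T+[p[0],p[1],0]
f=lambda p:np.concatenate([proj(c,T(p,P))[0]-uv for c,uv,P in obs])
q=least_squares(f,[.6,0,0]); print("stand",q.x[:2],np.degrees(q.x[2])); print(q.fun.reshape(-1,2).round(1).tolist())
p=q.x
print("captop tri",tri([(S,s1(102,84)),(D,d1(364,122))]), "pred",T(p,(-64,0,232.1)))
print("head tri",tri([(S,s1(102,430)),(D,d1(357,375))]), "bore",T(p,(-12,-31,42)))
# tray
to=[(S,s2(365,58),(-85,-75,30),),]
rim=[("S",(365,58)),("S",(80,207)),("S",(676,298)),("S",(381,470)),("D",(425,38)),("D",(57,213)),("D",(197,545)),("D",(603,318))]
for n,a in rim: print(n,a,onz(S,s2(*a),.03) if n=="S" else onz(D,d2(*a),.03))
E
python3 fit.py
```

```text
stand [ 0.61170485 -0.02561741] 21.081417289514032
[[-0.9, -0.7], [-0.1, 0.0], [1.7, 0.2], [2.3, 1.1], [2.4, 2.1], [-1.9, 0.4]]
captop tri (array([ 0.54645473, -0.0515008 ,  0.23528339]), [np.float64(0.0005869010692639406), np.float64(0.0005869010692640573)]) pred [ 0.55198835 -0.04863784  0.2321    ]
head tri (array([ 0.61449571, -0.09344752,  0.04294096]), [np.float64(0.00021188447132584106), np.float64(0.00021188447132591424)]) bore [ 0.61165853 -0.05885892  0.042     ]
S (365, 58) [0.37085126 0.45516016 0.03      ]
S (80, 207) [0.39542614 0.30994315 0.03      ]
S (676, 298) [0.53633364 0.48401677 0.03      ]
S (381, 470) [0.56196919 0.33684522 0.03      ]
D (425, 38) [0.56221843 0.34008827 0.03      ]
D (57, 213) [0.53723553 0.48627397 0.03      ]
D (197, 545) [0.3694595  0.45683455 0.03      ]
D (603, 318) [0.39306695 0.31241668 0.03      ]
```

```bash
cat >> fit.py <<'E'
print("---")
for n,c,uv in [("A S",S,s1(50,410)),("B S",S,s1(235,560)),("A D",D,d1(423,472)),("Dc D",D,d1(265,590)),("C D?",D,d1(68,470)),("Ctop S",S,s1(140,338))]: print(n,onz(c,uv,.01))
w=optics.capture("wrist")
E
python3 fit.py | sed -n '/---/,$p'
```

```text
---
A S [ 0.56648016 -0.10733365  0.01      ]
B S [ 0.70327222 -0.05440646  0.01      ]
A D [ 0.56631571 -0.1045106   0.01      ]
Dc D [0.52701012 0.00700414 0.01      ]
C D? [0.65202696 0.05201967 0.01      ]
Ctop S [ 0.54137846 -0.03963739  0.01      ]
```

```bash
cat >> h.py <<'E'
from scipy.spatial.transform import Rotation as Ro
def standR(yaw): return Ro.from_euler('z',yaw,degrees=True).as_matrix()
def tool(zs,ys,yaw):  # z,y axis in stand frame -> world R
    z=np.array(zs,float);z/=np.linalg.norm(z);y=np.array(ys,float);y-=z*(y@z);y/=np.linalg.norm(y)
    return standR(yaw)@np.c_[np.cross(y,z),y,z]
def plan(pos,R,s=None):
    s=s or r.sense(); R0=s['ee_rot']; d=R0.T@(np.array(pos)-s['tcp_pos']); w=Ro.from_matrix(R0.T@R).as_rotvec(degrees=True)
    n=max(np.linalg.norm(d)/.0417,np.linalg.norm(w)/7.16)
    print("shift mm",(d*1e3).round(1),"rotvec",w.round(2),"min rows %.1f"%n)
    N=int(np.ceil(n*1.02)) or 1
    # constant-world path; equal rows: rotate w/N each, shift expressed in moving frame
    for i in range(min(N,60)):
        Ri=Ro.from_rotvec(w*i/N,degrees=True).as_matrix(); print(i,(Ri.T@d/N).round(4).tolist(),(w/N).round(2).tolist())
def st():
    s=r.sense(); print("t %.2f"%s['time_s'],"tcp",s['tcp_pos'].round(4),"z",s['ee_rot'][:,2].round(3),"y",s['ee_rot'][:,1].round(3),"j",s['joints'].round(1),"F",s['wrist_force'].round(1),"M",s['moment'].round(2),"g %.3f"%s['gripper_width']); return s
E
python3 - <<'E'
from h import *
s=st(); c=optics.capture("wrist"); X=c["extrinsics"]; R=s['ee_rot']
print((R.T@(X[:3,3]-s['tcp_pos'])).round(4)); print((R.T@X[:3,:3]).round(3))
yaw=20.5;p=np.array([.6117,-.0256,0])
for ys in ([1,0,0],[-1,0,0]):
    Rt=tool([0,.643,-.766],ys,yaw); pos=p+standR(yaw)@[-.02,-.20,.16]; print(pos); plan(pos,Rt)
# radiator
S=optics.capture("scene");D=optics.capture("side")
E
```

```text
t 0.60 tcp [ 0.1624 -0.6035  0.1936] z [ 0. -0. -1.] y [-0.26   0.966 -0.   ] j [-60.1  22.    0.5  -0.  -68.4 -14.8] F [ 0.1  0.9 -0.2] M [-0.01 -0.04 -0.02] g 0.998
[ 0.0715 -0.0003 -0.191 ]
[[ 0.001 -0.966 -0.257]
 [ 1.     0.001  0.   ]
 [ 0.    -0.257  0.966]]
[ 0.66300803 -0.21993859  0.16      ]
shift mm [-583.1  240.4   33.6] rotvec [-29.43  32.37  80.83] min rows 15.1
0 [-0.0364, 0.015, 0.0021] [-1.84, 2.02, 5.05]
1 [-0.035, 0.0181, 0.0014] [-1.84, 2.02, 5.05]
2 [-0.0333, 0.0211, 0.0008] [-1.84, 2.02, 5.05]
3 [-0.0314, 0.0239, 0.0004] [-1.84, 2.02, 5.05]
4 [-0.0292, 0.0266, 0.0001] [-1.84, 2.02, 5.05]
5 [-0.0267, 0.0291, 0.0] [-1.84, 2.02, 5.05]
6 [-0.024, 0.0313, 0.0001] [-1.84, 2.02, 5.05]
7 [-0.0212, 0.0333, 0.0003] [-1.84, 2.02, 5.05]
8 [-0.0182, 0.035, 0.0007] [-1.84, 2.02, 5.05]
9 [-0.0151, 0.0365, 0.0013] [-1.84, 2.02, 5.05]
10 [-0.0119, 0.0376, 0.002] [-1.84, 2.02, 5.05]
11 [-0.0086, 0.0384, 0.0029] [-1.84, 2.02, 5.05]
12 [-0.0053, 0.0389, 0.0039] [-1.84, 2.02, 5.05]
13 [-0.002, 0.0391, 0.005] [-1.84, 2.02, 5.05]
14 [0.0012, 0.039, 0.0062] [-1.84, 2.02, 5.05]
15 [0.0
[... 248 characters left out ...]
.7]
2 [-0.0384, 0.0073, 0.0054] [-2.07, -1.89, -5.7]
3 [-0.0387, 0.0032, 0.0068] [-2.07, -1.89, -5.7]
4 [-0.0386, -0.0009, 0.0082] [-2.07, -1.89, -5.7]
5 [-0.038, -0.005, 0.0093] [-2.07, -1.89, -5.7]
6 [-0.037, -0.0091, 0.0103] [-2.07, -1.89, -5.7]
7 [-0.0355, -0.0131, 0.0111] [-2.07, -1.89, -5.7]
8 [-0.0337, -0.017, 0.0117] [-2.07, -1.89, -5.7]
9 [-0.0314, -0.0206, 0.0121] [-2.07, -1.89, -5.7]
10 [-0.0288, -0.0241, 0.0123] [-2.07, -1.89, -5.7]
11 [-0.0258, -0.0272, 0.0122] [-2.07, -1.89, -5.7]
12 [-0.0226, -0.0301, 0.012] [-2.07, -1.89, -5.7]
13 [-0.0191, -0.0326, 0.0115] [-2.07, -1.89, -5.7]
14 [-0.0153, -0.0347, 0.0109] [-2.07, -1.89, -5.7]
15 [-0.0115, -0.0364, 0.01] [-2.07, -1.89, -5.7]
```

>>> carry_out(commands=[[[-0.036,0.015,0.002],[-2.1,-1.9,-5.7],0.0],[[-0.038,0.011,0.004],[-2.1,-1.9,-5.7],0.0],[[-0.038,0.007,0.005],[-2.1,-1.9,-5.7],0.0],[[-0.039,0.003,0.007],[-2.1,-1.9,-5.7],0.0],[[-0.039,-0.001,0.008],[-2.1,-1.9,-5.7],0.0],[[-0.038,-0.005,0.009],[-2.1,-1.9,-5.7],0.0],[[-0.037,-0.009,0.01],[-2.1,-1.9,-5.7],0.0],[[-0.035,-0.013,0.011],[-2.1,-1.9,-5.7],0.0]])

```text
time_s: 1.42
tcp_pos: [0.4141, -0.4049, 0.1821]
ee_rot: [[-0.452, -0.892, 0.026], [-0.818, 0.426, 0.385], [-0.354, 0.153, -0.922]]
wrist_force: [-0.5, -1.0, -0.4]
gripper_width: 0.476
```

```bash
python3 - <<'E'
from h import *
s=st(); yaw=20.5;p=np.array([.6117,-.0256,0])
plan(p+standR(yaw)@[-.02,-.20,.16],tool([0,.643,-.766],[-1,0,0],yaw))
E
```

```text
t 1.42 tcp [ 0.4141 -0.4049  0.1821] z [ 0.026  0.385 -0.922] y [-0.892  0.426  0.153] j [-39.7  27.8  11.1 -18.2 -87.3  15.6] F [-0.5 -1.  -0.4] M [-0.85  0.08 -0.02] g 0.476
shift mm [-256.2 -146.4   98. ] rotvec [-16.21 -14.39 -43.94] min rows 7.5
0 [-0.032, -0.0183, 0.0123] [-2.03, -1.8, -5.49]
1 [-0.0297, -0.0217, 0.0125] [-2.03, -1.8, -5.49]
2 [-0.0271, -0.0249, 0.0126] [-2.03, -1.8, -5.49]
3 [-0.0242, -0.0278, 0.0125] [-2.03, -1.8, -5.49]
4 [-0.021, -0.0304, 0.0121] [-2.03, -1.8, -5.49]
5 [-0.0176, -0.0326, 0.0116] [-2.03, -1.8, -5.49]
6 [-0.014, -0.0346, 0.0109] [-2.03, -1.8, -5.49]
7 [-0.0103, -0.0361, 0.0101] [-2.03, -1.8, -5.49]
```

Good tracking and the joints are well inside their ranges.

>>> carry_out(commands=[[[-0.032,-0.018,0.012],[-2,-1.8,-5.5],0.0],[[-0.03,-0.022,0.012],[-2,-1.8,-5.5],0.0],[[-0.027,-0.025,0.013],[-2,-1.8,-5.5],0.0],[[-0.024,-0.028,0.012],[-2,-1.8,-5.5],0.0],[[-0.021,-0.03,0.012],[-2,-1.8,-5.5],0.0],[[-0.018,-0.033,0.012],[-2,-1.8,-5.5],0.0],[[-0.014,-0.035,0.011],[-2,-1.8,-5.5],0.0],[[-0.01,-0.036,0.01],[-2,-1.8,-5.5],0.0]])

```text
time_s: 2.08
tcp_pos: [0.6705, -0.2081, 0.1644]
ee_rot: [[0.303, -0.924, -0.235], [-0.699, -0.383, 0.604], [-0.648, -0.019, -0.762]]
wrist_force: [2.0, -0.5, 0.6]
gripper_width: 0.009
```

```bash
python3 - <<'E'
from h import *
s=st(); c=optics.capture("wrist"); cv2.imwrite("pics/w1.png",cv2.resize(c["img"][::-1,::-1,::-1],(800,600),interpolation=cv2.INTER_CUBIC))
np.savez("w1.npz",**c)
E
```

```text
t 2.08 tcp [ 0.6705 -0.2081  0.1644] z [-0.235  0.604 -0.762] y [-0.924 -0.383 -0.019] j [ -19.6   49.2   45.8  -32.  -112.2   37. ] F [ 2.  -0.5  0.6] M [-1.37 -0.46 -0.04] g 0.009
```

View pics/w1.png

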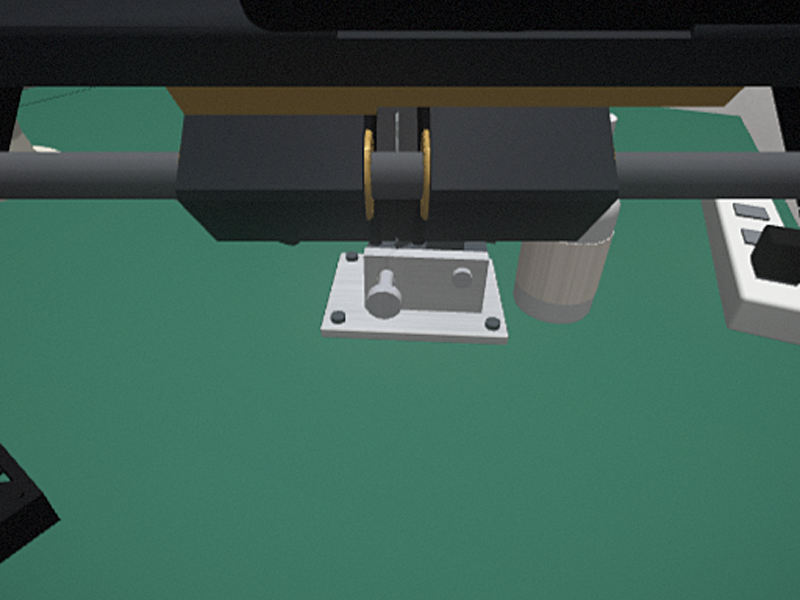

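```bash
cat > fit2.py <<'E'
exec(open('fit.py').read().split("print(")[0].replace("q=least_squares(f,[.6,0,0]);",""))
W=dict(np.load("w1.npz")); w1=lambda x,y:(511-((x+.5)/1.5625-.5),383-((y+.5)/1.5625-.5))
im=W["img"][::-1,::-1,::-1]; cv2.imwrite("pics/w1z.png",cv2.resize(im[140:240,190:350],None,fx=5,fy=5,interpolation=cv2.INTER_CUBIC))
obs+=[(W,w1(322,330),(-75,-60,10)),(W,w1(507,336),(75,-60,10))]
q=least_squares(f,[.6,0,.35]);print("stand",q.x[:2],np.degrees(q.x[2])); print(q.fun.reshape(-1,2).round(1).tolist())
obs=obs[:4]+obs[6:]
q=least_squares(f,[.6,0,.35]);print("stand base only",q.x[:2],np.degrees(q.x[2])); print(q.fun.reshape(-1,2).round(1).tolist())
print("A,B wrist",onz(W,w1(322,330),.01),onz(W,w1(507,336),.01))
for l in ([(S,s1(102,430)),(D,d1(357,375))],[(S,s1(102,430)),(W,w1(384,302))],[(W,w1(384,302)),(D,d1(357,375))]): print("head",*tri(l))
E
python3 fit2.py
```

```text
stand [ 0.61246078 -0.02554   ] 21.174826879286517
[[-0.8, -0.5], [0.1, 0.2], [1.5, -0.0], [2.2, 0.9], [2.5, 2.3], [-2.0, 0.2], [1.8, 0.3], [-1.2, 0.5]]
stand base only [ 0.61391348 -0.02446506] 20.16481327525776
[[-0.1, -0.7], [0.1, 0.6], [1.0, 0.2], [1.0, 0.8], [1.0, 1.2], [-1.9, 0.0]]
A,B wrist [ 0.56646968 -0.10813266  0.01      ] [ 0.70287517 -0.05594333  0.01      ]
head [ 0.61449571 -0.09344752  0.04294096] [np.float64(0.00021188447132584106), np.float64(0.00021188447132591424)]
head [ 0.61322257 -0.09281618  0.04102529] [np.float64(7.907199877086327e-05), np.float64(7.907199877091923e-05)]
head [ 0.6142447  -0.09410179  0.04256485] [np.float64(0.0005411435079271268), np.float64(0.00054114350792725)]
```

View pics/w1z.png

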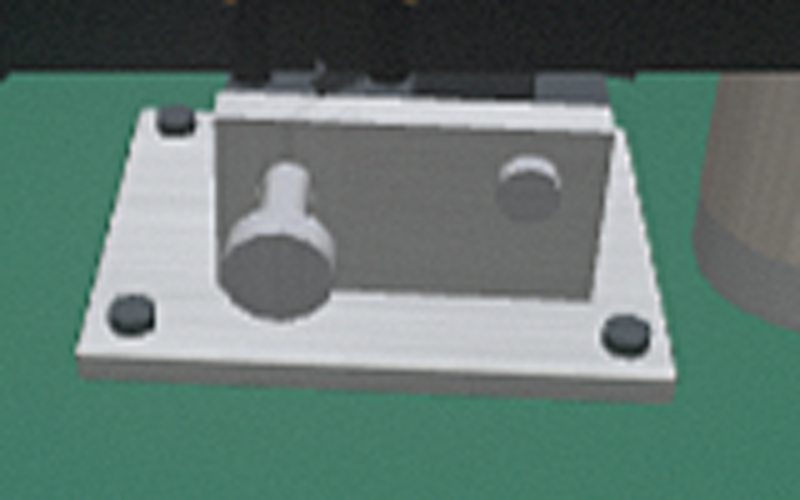

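The base need not be centred on the stand's origin, because both the pin head and the cap sit about 8 mm further to −x. I'll add that offset to the fit as a free parameter.

```bash
cat >> fit2.py <<'E'
print("=====")
obs2=[(c,uv,P,P[2]==10) for c,uv,P in obs]+[(S,s1(102,84),(-64,0,232.1),0),(D,d1(364,122),(-64,0,232.1),0)]
hd=[(S,s1(102,430)),(W,w1(384,302)),(D,d1(357,375))]
def f3(p):
    o=[proj(c,T(p,np.array(P)+[p[3]*1e3*b,0,0]))[0]-uv for c,uv,P,b in obs2]
    o+=[proj(c,T(p,(-12,-41-p[4]*1e3,42)))[0]-uv for c,uv in hd]
    return np.concatenate(o)
q=least_squares(f3,[.6,0,.35,0,.028]);print(q.x[:2],np.degrees(q.x[2]),"base off",q.x[3],"gap",q.x[4]); print(q.fun.reshape(-1,2).round(1).tolist())
p=q.x
print("headface",T(p,(-12,-41-p[4]*1e3,42)),"captop",T(p,(-64,0,232.1)),"axis",T(p,(-500,0,866))-T(p,(0,0,0)))
# radiator: top corners in scene (orig px from 800 img) 
g=lambda x,y:((x+.5)/1.5625-.5,(y+.5)/1.5625-.5)
for n,c,uv,z in [("foot right S",S,g(519,348),.008),("foot near S",S,g(488,366),.008),("foot left S",S,g(437,321),.008),("top nearR S",S,g(517,237),.285),("top farL S",S,g(457,195),.285),
 ("foot near D",D,g(346,407),.008),("foot right D",D,g(379,390),.008),("foot left D",D,g(302,365),.008),("top right D",D,g(357,250),.285),("top left D",D,g(299,229),.285),("bottle S",S,g(464,425),.0),("fan",S,g(197,367),.0),("driver tip D",D,g(475,476),0.005),("driver end",D,g(427,393),.01)]:
    P=onz(c,uv,z); o=np.linalg.inv(standR(np.degrees(p[2])))@(P-[p[0],p[1],0]); print(n,P.round(3),"stand",o.round(3))
E
python3 fit2.py | sed -n '/=====/,$p'
```

```text
=====
[ 0.60320421 -0.02859613] 20.053917472992886 base off 0.011566961784294743 gap 0.023873945731254852
[[-0.1, -0.7], [-0.0, 0.7], [1.0, 0.2], [1.0, 0.7], [1.0, 1.1], [-1.9, -0.1], [0.1, -0.1], [0.6, 1.7], [-0.2, 0.1], [-0.5, 0.0], [0.0, 0.3]]
headface [ 0.61417732 -0.09365164  0.042     ] captop [ 0.54308451 -0.050542    0.2321    ] axis [-0.46968518 -0.17145214  0.866     ]
foot right S [0.642 0.175 0.008] stand [0.107 0.177 0.008]
foot near S [0.653 0.107 0.008] stand [0.093 0.111 0.008]
foot left S [0.525 0.074 0.008] stand [-0.038  0.123  0.008]
top nearR S [0.638 0.144 0.285] stand [0.092 0.15  0.285]
top farL S [0.518 0.109 0.285] stand [-0.033  0.158  0.285]
foot near D [0.505 0.146 0.008] stand [-0.032  0.197  0.008]
foot right D [0.516 0.079 0.008] stand [-0.045  0.131  0.008]
foot left D [0.641 0.176 0.008] stand [0.106 0.179 0.008]
top right D [0.529 0.098 0.285] stand [-0.026  0.144  0.285]
top left D [0.634 0.151 0.285] stand [0.09  0.158 0.285]
bottle S [0.734 0.018 0.   ] stand [ 0.139 -0.001  0.   ]
fan [ 0.43  -0.344  0.   ] stand [-0.271 -0.237  0.   ]
driver tip D [0.291 0.031 0.005] stand [-0.273  0.163  0.005]
driver end [0.469 0.01  0.01 ] stand [-0.113  0.083  0.01 ]
```

```bash
cat >> h.py <<'E'
YAW=20.05;P0=np.array([.6032,-.0286,0])
def W_(v): return P0+standR(YAW)@np.array(v,float)
def S_(v): return standR(YAW).T@(np.array(v)-P0)
E
python3 - <<'E'
from h import *
s=st(); print(S_(s['tcp_pos']))
plan(W_([-.012,-.092,.038]),tool([0,.643,-.766],[-1,0,0],YAW))
E
```

```text
t 2.33 tcp [ 0.6693 -0.2091  0.1635] z [-0.235  0.603 -0.762] y [-0.925 -0.379 -0.015] j [ -19.7   49.1   45.5  -31.8 -112.    36.9] F [-0.1  0.7  0.1] M [-1.25 -0.31  0.06] g 0.005
[ 0.00021063 -0.19222835  0.16352117]
shift mm [  4.4  10.2 160.7] rotvec [0.78 0.33 2.26] min rows 3.9
0 [0.0011, 0.0026, 0.0402] [0.19, 0.08, 0.57]
1 [0.0011, 0.0027, 0.0402] [0.19, 0.08, 0.57]
2 [0.001, 0.0028, 0.0402] [0.19, 0.08, 0.57]
3 [0.001, 0.0029, 0.0402] [0.19, 0.08, 0.57]
```

>>> carry_out(commands=[[[0.001,0.002,0.03],[0.1,0,0.4],0.0],[[0.001,0.002,0.03],[0.1,0,0.4],0.0],[[0.001,0.002,0.03],[0.1,0,0.4],0.0],[[0.001,0.002,0.03],[0.1,0,0.4],0.0],[[0.001,0.002,0.025],[0.1,0,0.4],0.0],[[0,0,0.01],[0.1,0,0.2],0.0]])

```text
time_s: 2.83
tcp_pos: [0.6232, -0.1339, 0.0501]
ee_rot: [[0.262, -0.945, -0.198], [-0.731, -0.328, 0.599], [-0.631, -0.012, -0.776]]
wrist_force: [-0.3, 1.2, -0.9]
gripper_width: 0.006
```

```bash
python3 - <<'E'
from h import *
s=st(); print(S_(s['tcp_pos']))
plan(W_([-.012,-.092,.038]),tool([0,.643,-.766],[-1,0,0],YAW))
c=optics.capture("scene"); np.savez("sc2.npz",**c); crop("scene",215,150,120,130,"s3.png",c=c)
E
```

```text
t 2.83 tcp [ 0.6232 -0.1339  0.0501] z [-0.198  0.599 -0.776] y [-0.945 -0.328 -0.012] j [-15.7  45.4  21.6 -31.6 -90.5  41.8] F [-0.3  1.2 -0.9] M [-1.26 -0.27  0.04] g 0.006
[-0.01729716 -0.10579317  0.05005232]
shift mm [-3.1 -4.9 18.2] rotvec [-1.13 -0.91 -0.25] min rows 0.5
0 [-0.0031, -0.0049, 0.0182] [-1.13, -0.91, -0.25]
```

View pics/s3.png

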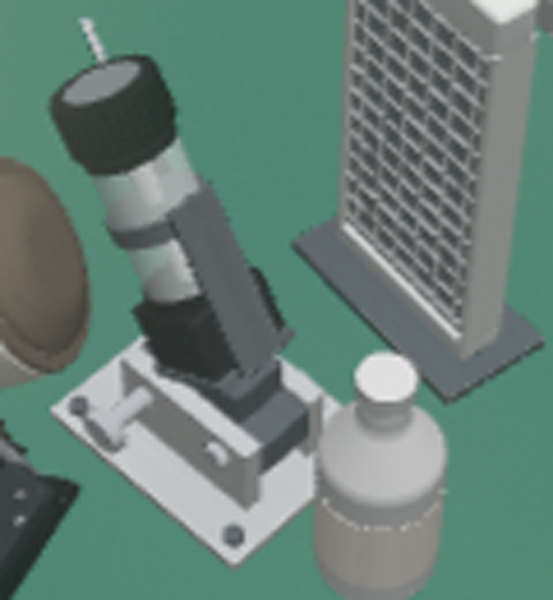

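>>> carry_out(commands=[[[-0.002,-0.003,0.01],[-0.6,-0.5,-0.1],0.0],[[-0.001,-0.002,0.008],[-0.5,-0.4,-0.1],0.0],[[0,0,0.001],[0,0,0],0.0]])

```text
time_s: 3.13
tcp_pos: [0.6228, -0.1214, 0.0415]
ee_rot: [[0.262, -0.941, -0.215], [-0.722, -0.339, 0.603], [-0.64, -0.003, -0.768]]
wrist_force: [0.8, -0.4, -1.4]
gripper_width: 0.004
```

```bash
python3 - <<'E'
from h import *
s=st(); print(S_(s['tcp_pos']))
plan(W_([-.012,-.074,.038]),tool([0,.643,-.766],[-1,0,0],YAW))
E
```

```text
t 3.13 tcp [ 0.6228 -0.1214  0.0415] z [-0.215  0.603 -0.768] y [-0.941 -0.339 -0.003] j [-14.8  46.1  21.3 -31.9 -90.4  41.7] F [ 0.8 -0.4 -1.4] M [-1.3  -0.34  0.01] g 0.004
[-0.01338611 -0.09393609  0.04148044]
shift mm [-13.1  -1.3  15.4] rotvec [-0.29 -0.21 -0.06] min rows 0.5
0 [-0.0131, -0.0013, 0.0154] [-0.29, -0.21, -0.06]
```

>>> carry_out(commands=[[[-0.006,-0.001,0.008],[0,0,0],0.0],[[-0.005,0,0.006],[0,0,0],0.0],[[-0.004,0,0.004],[0,0,0],0.0],[[-0.004,0,0.0035],[0,0,0],0.0],[[-0.004,0,0.0035],[0,0,0],0.0],[[-0.004,0,0.0035],[0,0,0],0.0]])

```text
time_s: 3.63
tcp_pos: [0.6117, -0.0835, 0.0384]
ee_rot: [[0.265, -0.941, -0.209], [-0.724, -0.338, 0.601], [-0.637, -0.008, -0.771]]
wrist_force: [-0.6, -0.0, 0.2]
gripper_width: 0.006
```

```bash
python3 - <<'E'
from h import *
s=st(); print(S_(s['tcp_pos']), "Fstand",standR(YAW).T@s['wrist_force'])
c=crop("scene",215,150,120,130,"s4.png")
E
```

```text
t 3.63 tcp [ 0.6117 -0.0835  0.0384] z [-0.209  0.601 -0.771] y [-0.941 -0.338 -0.008] j [-12.3  43.9  16.7 -33.  -86.7  41.3] F [-0.6 -0.   0.2] M [-1.27 -0.32  0.03] g 0.006
[-0.01081985 -0.05448349  0.03843177] Fstand [-0.56161209  0.16953936  0.19059375]
```

View pics/s4.png

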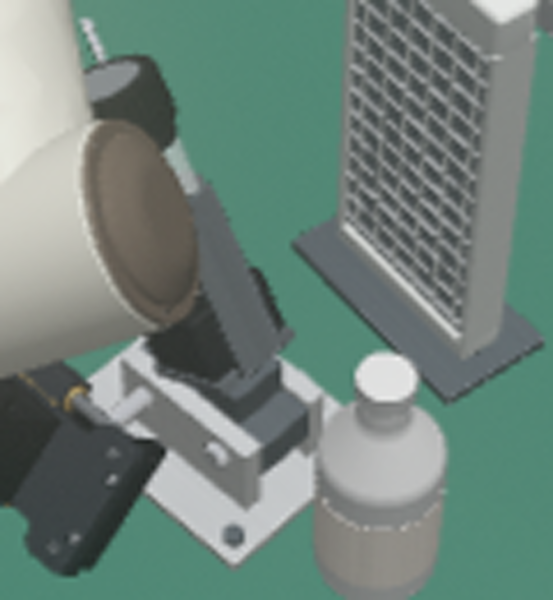

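```bash
python3 - <<'E'
from h import *
c=crop("side",200,100,160,120,"d4.png")
c=optics.capture("wrist"); c["img"]=c["img"][::-1,::-1]; crop("w",150,90,220,165,"w4.png",c=c)
E
```

```text
(no output)
```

View pics/d4.png

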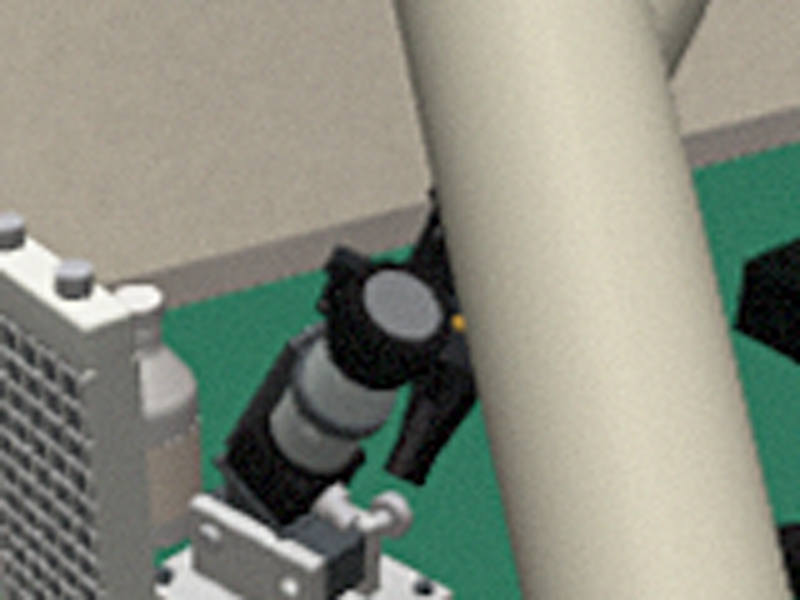

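View pics/w4.png

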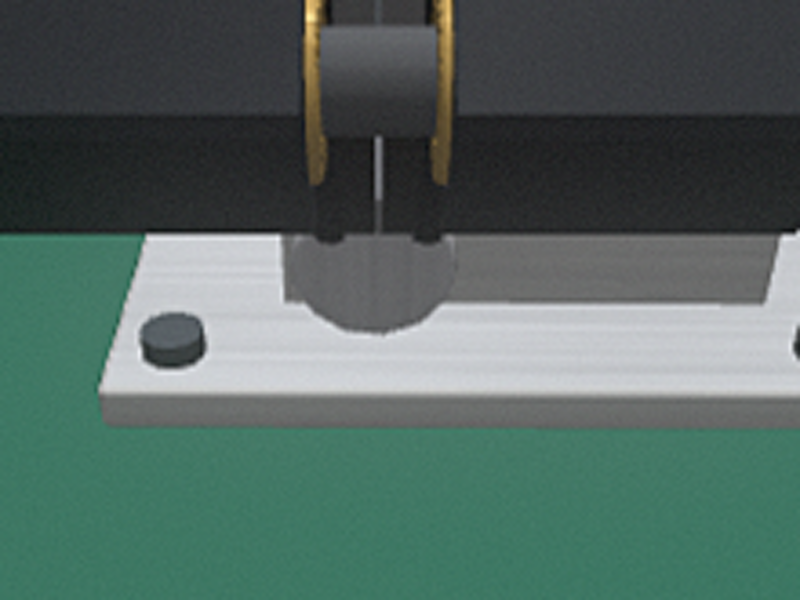

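```bash
python3 - <<'E'
from h import *
s=st(); c=optics.capture("side"); w=optics.capture("wrist")
R=s['ee_rot']
for n,cam in(("side",c),("wrist",w)):
  for d in ([0,0,0],[.0095,0,0],[-.0095,0,0],[0,0,-.019]): print(n,d,proj(cam,s['tcp_pos']+R@d).round(1))
  print("bore+10", proj(cam,W_([-.012,-.041,.042])),"head0",proj(cam,W_([-.012,-.065,.042])))
print("crop side: (x-200)*5,(y-100)*5")
cv2.imwrite("pics/w5.png",cv2.resize(w["img"][::-1,::-1,::-1],(800,600)))
E
```

```text
t 3.78 tcp [ 0.6118 -0.0837  0.0385] z [-0.21   0.601 -0.771] y [-0.941 -0.338 -0.008] j [-12.3  43.9  16.7 -33.  -86.7  41.3] F [-0.8  0.  -0.1] M [-1.28 -0.33  0.02] g 0.003
side [0, 0, 0] [[276.6 204.6]]
side [0.0095, 0, 0] [[278.1 205.1]]
side [-0.0095, 0, 0] [[275.1 204.1]]
side [0, 0, -0.019] [[279.4 199. ]]
bore+10 [[274.06949151 205.91367643]] head0 [[279.14591052 202.35715968]]
wrist [0, 0, 0] [[254.9 228.3]]
wrist [0.0095, 0, 0] [[254.9 213.9]]
wrist [-0.0095, 0, 0] [[255.  242.3]]
wrist [0, 0, -0.019] [[254.7 239.8]]
bore+10 [[256.92239799 243.37098585]] head0 [[256.68861797 224.6265033 ]]
crop side: (x-200)*5,(y-100)*5
```

View pics/w5.png

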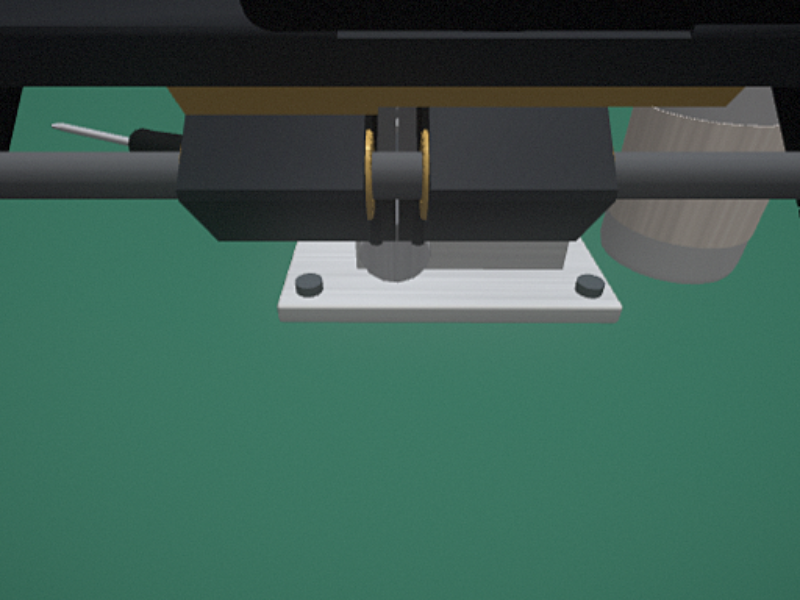

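>>> carry_out(commands=[[[-0.004,0,0.0035],[0,0,0],0.0],[[-0.004,0,0.0035],[0,0,0],0.0],[[-0.001,0,0.001],[0,0,0],0.0]])

```text
time_s: 4.13
tcp_pos: [0.6079, -0.0732, 0.0374]
ee_rot: [[0.263, -0.942, -0.208], [-0.725, -0.336, 0.601], [-0.636, -0.008, -0.771]]
wrist_force: [0.5, -0.6, -0.5]
gripper_width: 0.006
```

```bash
python3 - <<'E'
from h import *
s=st(); print(S_(s['tcp_pos']), "Fstand",standR(YAW).T@s['wrist_force'])
c=crop("side",240,160,80,60,"d6.png")
w=optics.capture("wrist");w["img"]=w["img"][::-1,::-1]; crop("w",150,120,220,110,"w6.png",c=w)
E
```

```text
t 4.13 tcp [ 0.6079 -0.0732  0.0374] z [-0.208  0.601 -0.771] y [-0.942 -0.336 -0.008] j [-11.6  43.3  15.4 -33.3 -85.7  41. ] F [ 0.5 -0.6 -0.5] M [-1.26 -0.34 -0.01] g 0.006
[-0.01089687 -0.0435053   0.03740072] Fstand [ 0.24432236 -0.71555401 -0.49452926]
```

View pics/d6.png

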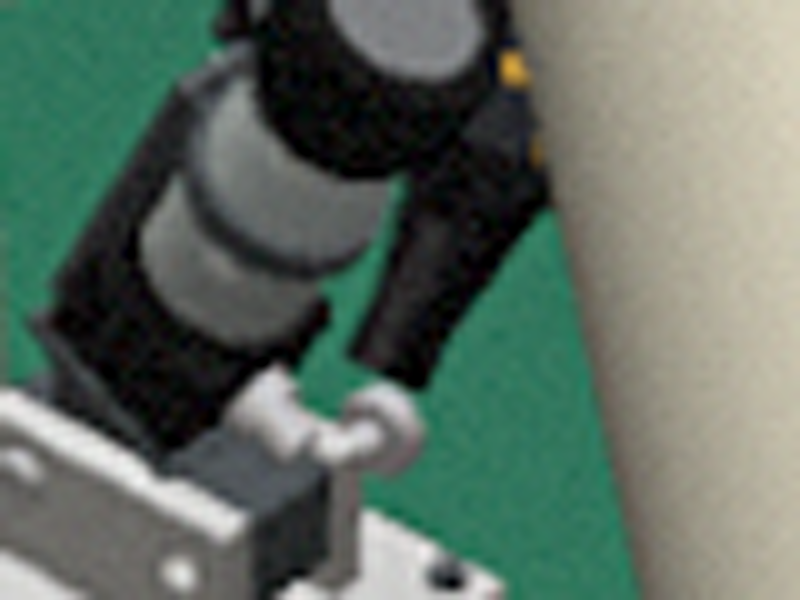

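View pics/w6.png

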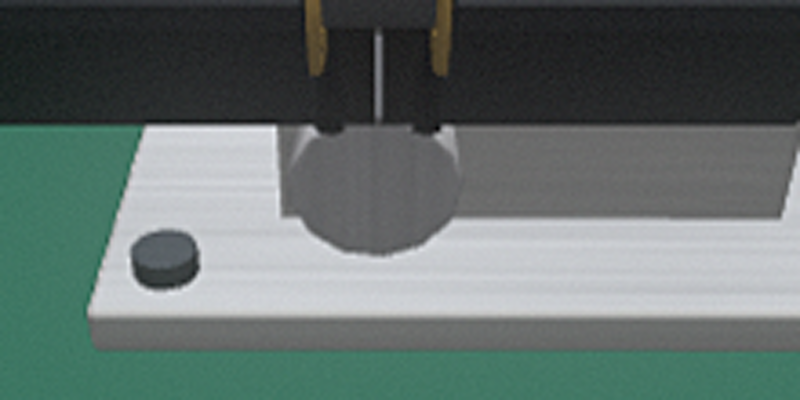

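```bash
python3 - <<'E'
from h import *
s=st(); w=optics.capture("wrist"); E=np.linalg.inv(w["extrinsics"])
for y in (-.065,-.06,-.055,-.05,-.045,-.041):
    P=np.array([W_([-.012,y,.042]),W_([-.012,y,.028]),W_([-.026,y,.042]),W_([.002,y,.042])]); q=proj(w,P)
    print(y,"crop c,bottom,l,r",[(((511-u-150)*3.636).round(),((383-v-120)*3.636).round()) for u,v in q],"depth",(E@np.r_[P[0],1])[2])
c=optics.capture("side")
for y in (-.065,-.055,-.045,-.041): print(y,((proj(c,W_([-.012,y,.042]))-[240,160])*10).round(), ((proj(c,W_([-.012,y,.056]))-[240,160])*10).round())
E
```

```text
t 4.23 tcp [ 0.608  -0.0735  0.0374] z [-0.208  0.601 -0.771] y [-0.942 -0.336 -0.008] j [-11.6  43.3  15.4 -33.3 -85.7  41.1] F [ 1.  -0.1  0.8] M [-1.29 -0.34 -0.01] g 0.006
-0.065 crop c,bottom,l,r [(np.float64(380.0), np.float64(171.0)), (np.float64(380.0), np.float64(244.0)), (np.float64(291.0), np.float64(171.0)), (np.float64(470.0), np.float64(172.0))] depth 0.18296808448450885
-0.06 crop c,bottom,l,r [(np.float64(380.0), np.float64(154.0)), (np.float64(379.0), np.float64(226.0)), (np.float64(292.0), np.float64(154.0)), (np.float64(468.0), np.float64(155.0))] depth 0.18703460640465788
-0.055 crop c,bottom,l,r [(np.float64(380.0), np.float64(138.0)), (np.float64(379.0), np.float64(209.0)), (np.float64(294.0), np.float64(138.0)), (np.float64(466.0), np.float64(139.0))] depth 0.19110112832480694
-0.05 crop c,bottom,l,r [(np.float64(380.0), np.float64(123.0)), (np.float64(379.0), np.float64(193.0)), (np.float64(295.0), np.float64(123.0)), (np.float64(464.0), np.float64(123.0))] depth 0.19516765024495597
-0.045 crop c,bottom,l,r [(np.float64(379.0), np.float64(108.0)), (np.float64(379.0), np.float64(178.0)), (np.float64(297.0), np.float64(108.0)), (np.float64(462.0), np.float64(108.0))] depth 0.19923417216510497
-0.041 crop c,bottom,l,r [(np.float64(379.0), np.float64(97.0)), (np.float64(379.0), np.float64(166.0)), (np.float64(298.0), np.float64(96.0)), (np.float64(460.0), np.float64(97.0))] depth 0.2024873897012242
-0.065 [[391. 424.]] [[393. 386.]]
-0.055 [[370. 438.]] [[372. 401.]]
-0.045 [[349. 453.]] [[350. 416.]]
-0.041 [[341. 459.]] [[342. 422.]]
```

```bash
python3 - <<'E'
from h import *
s=st(); w=optics.capture("wrist")
cr=lambda P:[(((511-u-150)*3.636).round().tolist(),((383-v-120)*3.636).round().tolist()) for u,v in proj(w,P)]
print("cheek bottom",cr(W_([0,-.031,.01])),"base A top/bot",cr(np.array([W_([-.063,-.06,.01]),W_([-.063,-.06,0])])),"tcp",cr(s['tcp_pos']))
crop("scene",200,130,160,120,"s6.png"); 
w["img"]=w["img"][::-1,::-1]; crop("w",190,120,128,96,"w7.png",c=w)
E
```

```text
t 4.33 tcp [ 0.6082 -0.0739  0.0374] z [-0.208  0.601 -0.772] y [-0.942 -0.336 -0.008] j [-11.6  43.4  15.4 -33.3 -85.7  41.1] F [ 0.8 -0.5  0.4] M [-1.26 -0.31  0.03] g 0.008
cheek bottom [(438.0, 215.0)] base A top/bot [(87.0, 308.0), (95.0, 351.0)] tcp [(385.0, 128.0)]
```

View pics/s6.png

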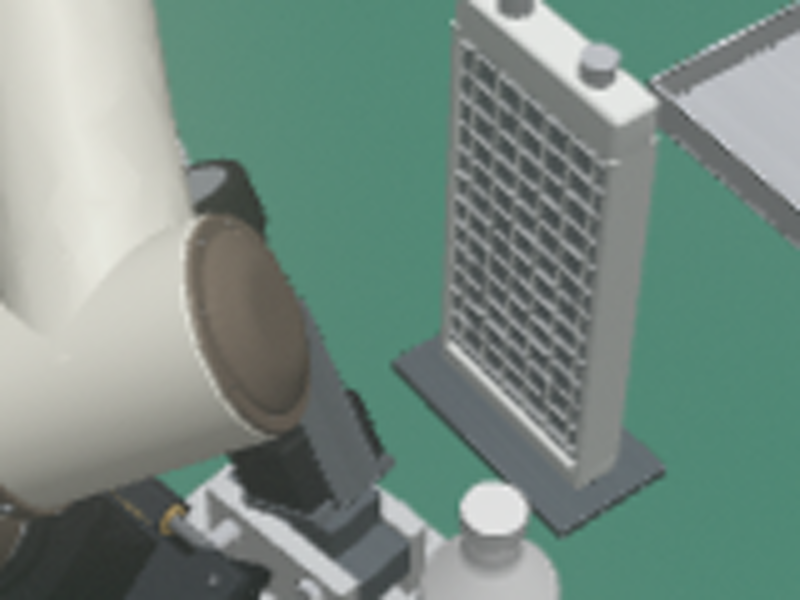

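View pics/w7.png

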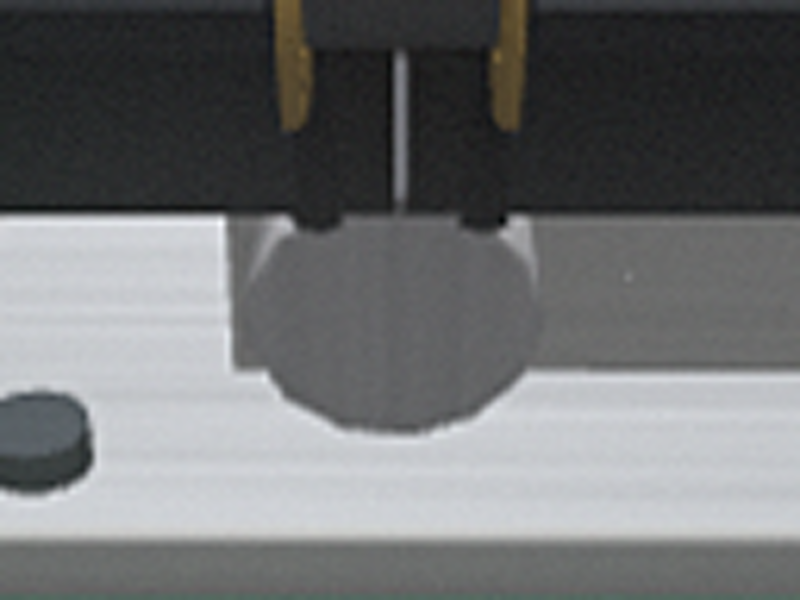

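```bash
python3 - <<'E'
from h import *
s=st(); w=optics.capture("wrist"); c=optics.capture("side")
for uv in ((257,226.5),(257,229)):
  p,e=tri([(w,uv),(c,(279,197.2))]); print(p,e,"stand",S_(p),"tool",s['ee_rot'].T@(p-s['tcp_pos']))
print(s['ee_rot'])
E
```

```text
t 4.43 tcp [ 0.6082 -0.074   0.0374] z [-0.208  0.601 -0.772] y [-0.942 -0.336 -0.008] j [-11.6  43.4  15.4 -33.3 -85.7  41.1] F [ 0.2  0.2 -0.8] M [-1.31 -0.34 -0.01] g 0.007
[ 0.61867727 -0.09874312  0.05434033] [np.float64(0.003421995232710776), np.float64(0.0034219952327107675)] stand [-0.00950862 -0.07119824  0.05434033] tool [ 0.00994535 -0.00164375 -0.03012163]
[ 0.61810858 -0.09804794  0.0551729 ] [np.float64(0.0030780351396774), np.float64(0.0030780351396773875)] stand [-0.00980451 -0.07035022  0.0551729 ] tool [ 0.00876174 -0.0013478  -0.03022807]
[[ 0.26363003 -0.94197982 -0.20778167]
 [-0.72529689 -0.33557964  0.60110791]
 [-0.63595882 -0.0077667  -0.77168391]]
```

The reported TCP doesn't match what the cameras show. The wrist and side views put the visible fingertips (side px ≈(279,197)) about 30 mm behind it, and the head hasn't moved. I'll back out, go lower and check this.

>>> carry_out(commands=[[[0.008,0,-0.007],[0,0,0],0.0],[[0.008,0,-0.007],[0,0,0],0.0],[[0.008,0,0.008],[0,0,0],0.0],[[0.008,0,0.009],[0,0,0],0.0],[[0,0,0.001],[0,0,0],0.0]])

```text
time_s: 4.95
tcp_pos: [0.6175, -0.0985, 0.0122]
ee_rot: [[0.264, -0.942, -0.205], [-0.726, -0.334, 0.601], [-0.635, -0.01, -0.773]]
wrist_force: [0.3, 1.1, -0.3]
gripper_width: 0.008
```

```bash
python3 - <<'E'
from h import *
s=st(); print(S_(s['tcp_pos']),"tip",S_(s['tcp_pos']-.03*s['ee_rot'][:,2]))
c=crop("side",240,160,80,60,"d7.png")
w=optics.capture("wrist");w["img"]=w["img"][::-1,::-1]; crop("w",190,120,128,96,"w8.png",c=w)
print(proj(c,s['tcp_pos']),proj(c,s['tcp_pos']-.03*s['ee_rot'][:,2]))
E
```

```text
t 4.95 tcp [ 0.6175 -0.0985  0.0122] z [-0.205  0.601 -0.773] y [-0.942 -0.334 -0.01 ] j [-13.3  46.4  17.5 -32.6 -85.6  42.8] F [ 0.3  1.1 -0.3] M [-1.29 -0.29  0.05] g 0.008
[-0.01053503 -0.07059909  0.01217076] tip [-0.01093321 -0.08963437  0.03535479]
[[279.66549574 209.08877544]] [[283.87199444 200.40576808]]
```

View pics/d7.png

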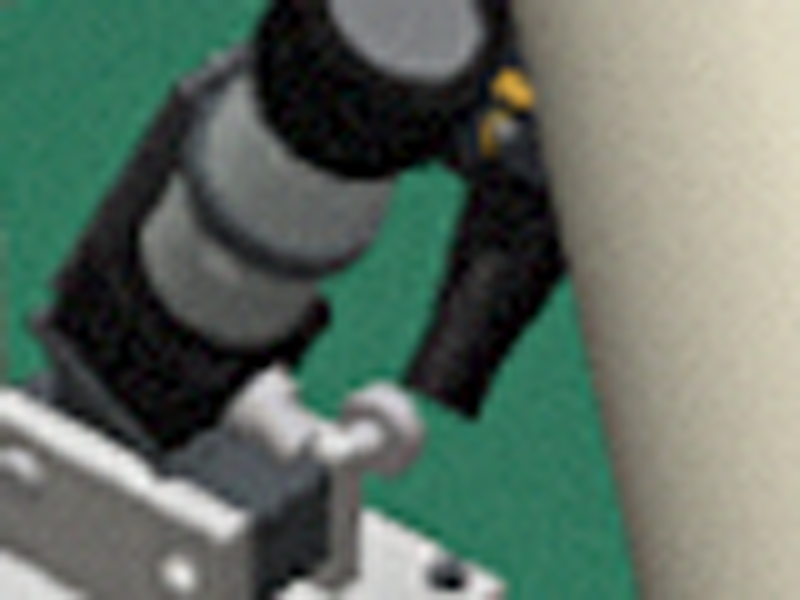

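View pics/w8.png

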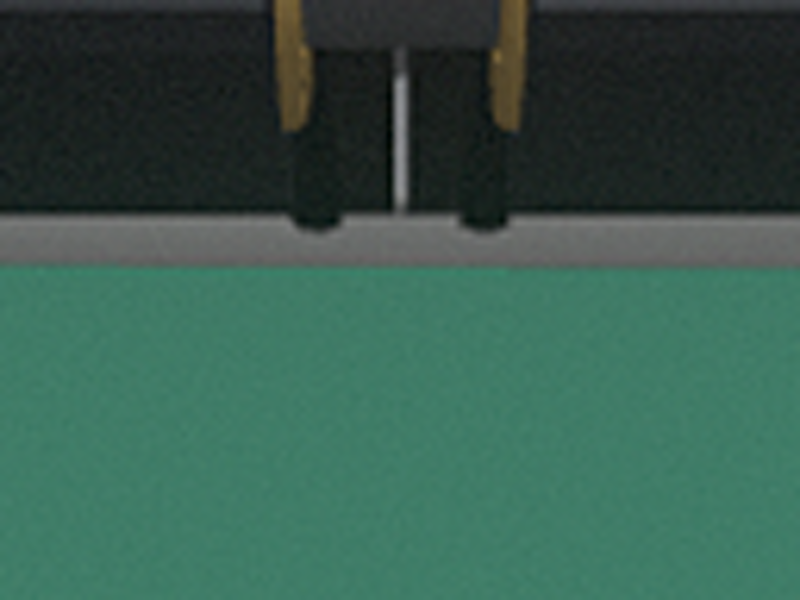

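>>> carry_out(commands=[[[-0.005,0,0.004],[0,0,0],0.0],[[-0.005,0,0.004],[0,0,0],0.0],[[-0.004,0,0.0035],[0,0,0],0.0],[[-0.004,0,0.0035],[0,0,0],0.0],[[-0.004,0,0.0035],[0,0,0],0.0]])

```text
time_s: 5.47
tcp_pos: [0.6082, -0.0699, 0.014]
ee_rot: [[0.267, -0.942, -0.203], [-0.728, -0.336, 0.598], [-0.631, -0.012, -0.775]]
wrist_force: [-1.1, -1.7, 0.4]
gripper_width: 0.009
```

```bash
cat > look.py <<'E'
from h import *
import sys
n=sys.argv[1]
s=st(); print("stand tcp",S_(s['tcp_pos']).round(4),"tip",S_(s['tcp_pos']-.03*s['ee_rot'][:,2]).round(4), "Fstand",(standR(YAW).T@s['wrist_force']).round(1))
c=crop("side",240,160,80,60,f"d{n}.png")
E
python3 look.py 9
```

```text
t 5.47 tcp [ 0.6082 -0.0699  0.014 ] z [-0.203  0.598 -0.775] y [-0.942 -0.336 -0.012] j [-11.2  44.6  14.2 -33.4 -83.2  42.3] F [-1.1 -1.7  0.4] M [-1.45 -0.27  0.07] g 0.009
stand tcp [-0.0095 -0.0405  0.014 ] tip [-0.0099 -0.0594  0.0373] Fstand [-1.7 -1.2  0.4]
```

View pics/d9.png

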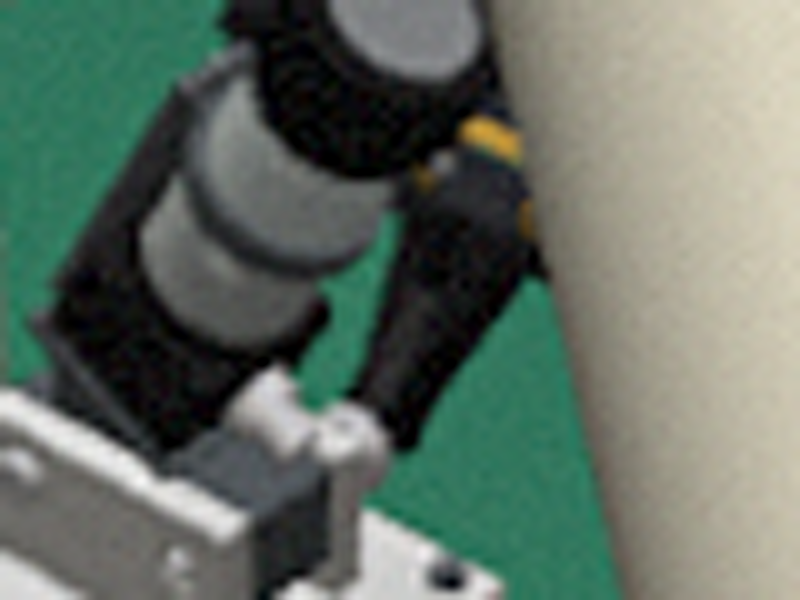

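>>> carry_out(commands=[[[-0.004,0.001,0.0035],[0,0,0],0.0],[[-0.003,0,0.0025],[0,0,0],0.0],[[-0.002,0,0.002],[0,0,0],0.0]])

```text
time_s: 5.77
tcp_pos: [0.6041, -0.0597, 0.0143]
ee_rot: [[0.272, -0.941, -0.2], [-0.732, -0.337, 0.593], [-0.625, -0.015, -0.78]]
wrist_force: [2.0, -13.2, 2.3]
gripper_width: 0.006
```

```bash
python3 look.py 10
```

```text
t 5.77 tcp [ 0.6041 -0.0597  0.0143] z [-0.2    0.593 -0.78 ] y [-0.941 -0.337 -0.015] j [-10.4  43.7  12.8 -33.5 -81.9  42.1] F [  2.  -13.2   2.3] M [-3.88 -0.7   0.48] g 0.006
stand tcp [-0.0098 -0.0295  0.0143] tip [-0.0103 -0.0483  0.0377] Fstand [ -2.7 -13.1   2.3]
```

View pics/d10.png

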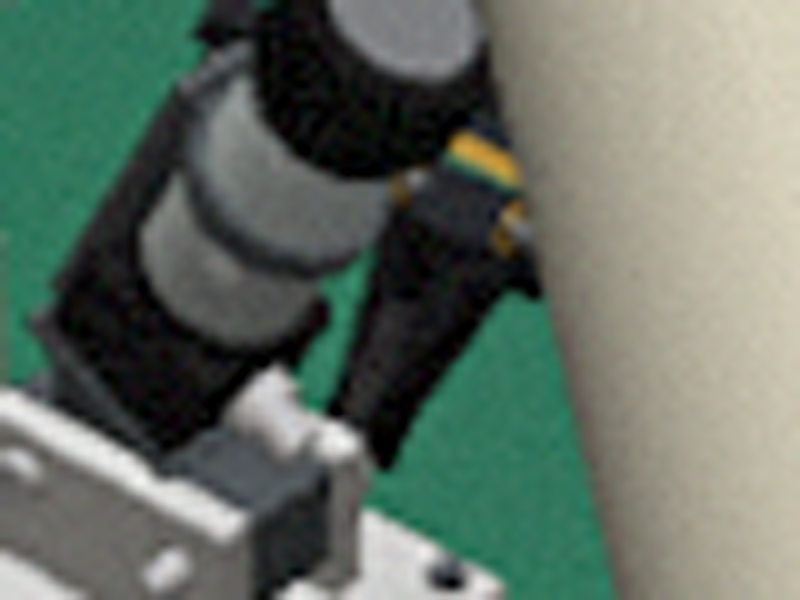

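>>> carry_out(commands=[[[-0.0015,0,0.001],[0,0,0],0.0],[[-0.001,0,0.001],[0,0,0],0.0]])

```text
time_s: 5.98
tcp_pos: [0.6043, -0.0605, 0.0143]
ee_rot: [[0.273, -0.942, -0.195], [-0.737, -0.336, 0.587], [-0.619, -0.017, -0.786]]
wrist_force: [1.7, -3.4, 0.4]
gripper_width: 0.007
```

```bash
python3 look.py 11
```

```text
t 5.98 tcp [ 0.6043 -0.0605  0.0143] z [-0.195  0.587 -0.786] y [-0.942 -0.336 -0.017] j [-10.3  43.5  12.5 -33.3 -81.4  42. ] F [ 1.7 -3.4  0.4] M [-2.16 -0.56  0.09] g 0.007
stand tcp [-0.0099 -0.0304  0.0143] tip [-0.0104 -0.0489  0.0379] Fstand [ 0.5 -3.8  0.4]
```

>>> carry_out(commands=[[[0.012,0,-0.01],[0,0,0],0.0],[[0.015,0,-0.013],[0,0,0],0.0],[[0.01,0,-0.03],[0,0,0],0.0],[[0.005,0,-0.038],[0,0,0],0.0],[[0,0,-0.04],[0,0,0],0.0],[[0,0,-0.03],[0,0,0],0.0]])

```text
time_s: 6.53
tcp_pos: [0.6423, -0.1779, 0.111]
ee_rot: [[0.264, -0.939, -0.219], [-0.722, -0.343, 0.601], [-0.639, -0.001, -0.769]]
wrist_force: [1.2, -0.3, 0.3]
gripper_width: 0.003
```

```bash
python3 - <<'E'
from h import *
s=st(); print(S_(s['tcp_pos']))
w=optics.capture("wrist");E=np.linalg.inv(w["extrinsics"])
for y in (-.045,-.041): print(y,[(511-u-150,383-v-120) for u,v in proj(w,np.array([W_([-.012,y,.042]),W_([-.012,y,.028])]))])
w["img"]=w["img"][::-1,::-1]; crop("w",190,120,160,120,"w12.png",c=w); crop("side",190,100,160,120,"d12.png")
E
```

```text
t 6.53 tcp [ 0.6423 -0.1779  0.111 ] z [-0.219  0.601 -0.769] y [-0.939 -0.343 -0.001] j [ -18.2   46.4   32.4  -30.8 -101.4   39. ] F [ 1.2 -0.3  0.3] M [-1.25 -0.44 -0.03] g 0.003
[-0.01449359 -0.15362095  0.11098725]
-0.045 [(np.float64(107.59821943556153), np.float64(40.397712589497075)), (np.float64(107.4952843526786), np.float64(51.837453942002185))]
-0.041 [(np.float64(107.56423512485799), np.float64(38.40792661123629)), (np.float64(107.4630830521329), np.float64(49.78580816709368))]
```

View pics/w12.png

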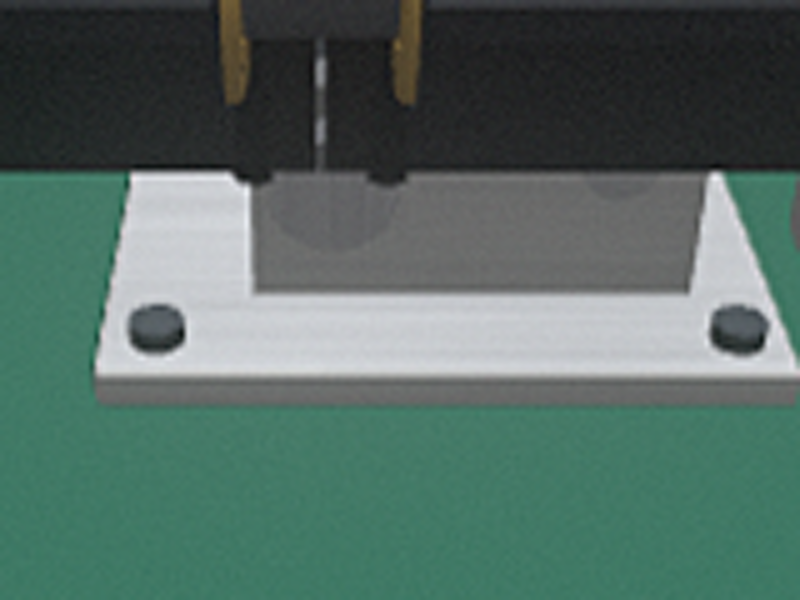

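View pics/d12.png

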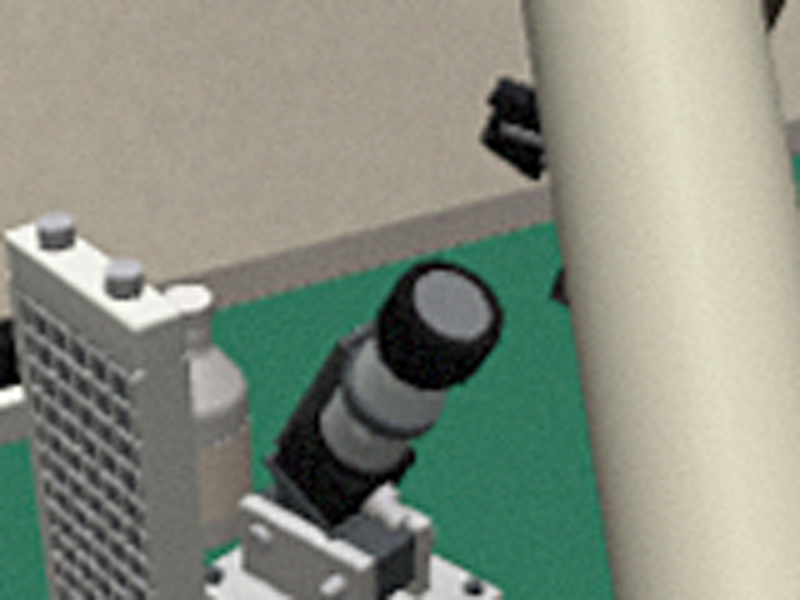

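The pin is home: wrist px (330,250) matches the predicted rim for a seating gap of 0, and the pin's tip shows through the +y cheek. Next is the cap.

```bash
cat >> h.py <<'E'
AX=standR(YAW)@np.array([-.5,0,.8660254]); TOP=W_([-.064,0,.2321])
def Rcap(phi): # tool y at stand angle phi (projected), about axis
    return tool([.5,0,-.8660254],[np.cos(np.radians(phi)),np.sin(np.radians(phi)),0],YAW)
E
python3 - <<'E'
from h import *
s=st(); print(TOP,AX)
plan([.55,-.17,.32],Rcap(115),s)
E
```

```text
t 6.63 tcp [ 0.6442 -0.1801  0.1129] z [-0.211  0.598 -0.773] y [-0.94  -0.341 -0.007] j [ -18.3   46.2   32.6  -30.8 -101.2   39. ] F [0.3 1.1 0.8] M [-1.28 -0.39 -0.13] g 0.006
[ 0.5430788  -0.05054176  0.2321    ] [-0.4696969  -0.17142002  0.8660254 ]
shift mm [-163.9   83.7 -134.1] rotvec [46.8  16.62 53.65] min rows 10.2
0 [-0.0149, 0.0076, -0.0122] [4.25, 1.51, 4.88]
1 [-0.0139, 0.0079, -0.0131] [4.25, 1.51, 4.88]
2 [-0.0129, 0.008, -0.0141] [4.25, 1.51, 4.88]
3 [-0.0118, 0.008, -0.015] [4.25, 1.51, 4.88]
4 [-0.0107, 0.0078, -0.0159] [4.25, 1.51, 4.88]
5 [-0.0096, 0.0075, -0.0167] [4.25, 1.51, 4.88]
6 [-0.0086, 0.007, -0.0175] [4.25, 1.51, 4.88]
7 [-0.0075, 0.0063, -0.0182] [4.25, 1.51, 4.88]
8 [-0.0065, 0.0055, -0.0188] [4.25, 1.51, 4.88]
9 [-0.0056, 0.0046, -0.0194] [4.25, 1.51, 4.88]
10 [-0.0047, 0.0036, -0.0198] [4.25, 1.51, 4.88]
```

>>> carry_out(commands=[[[-0.024,0,-0.03],[0,0,0],0.087],[[-0.024,0,-0.03],[0,0,0],0.087],[[-0.024,0,-0.03],[0,0,0],0.087],[[-0.024,0,-0.03],[4.2,1.5,4.9],0.087],[[-0.01,0.006,-0.012],[4.2,1.5,4.9],0.087],[[-0.008,0.008,-0.01],[4.2,1.5,4.9],0.087],[[-0.006,0.008,-0.01],[4.2,1.5,4.9],0.087]])

```text
time_s: 7.22
tcp_pos: [0.6227, -0.1741, 0.2966]
ee_rot: [[-0.086, -0.994, 0.07], [-0.814, 0.111, 0.571], [-0.575, -0.008, -0.818]]
wrist_force: [-0.3, 1.4, 1.1]
gripper_width: 0.453
```

```bash
python3 - <<'E'
from h import *
s=st()
plan([.55,-.17,.33],Rcap(115),s)
E
```

```text
t 7.22 tcp [ 0.6227 -0.1741  0.2966] z [ 0.07   0.571 -0.818] y [-0.994  0.111 -0.008] j [-20.6  28.2  28.6 -34.4 -98.1  11.7] F [-0.3  1.4  1.1] M [-1.12  0.24 -0.01] g 0.453
shift mm [-16.3  72.4 -30.1] rotvec [31.56 10.92 32.48] min rows 6.5
0 [-0.0023, 0.0103, -0.0043] [4.51, 1.56, 4.64]
1 [-0.0014, 0.0101, -0.0052] [4.51, 1.56, 4.64]
2 [-0.0004, 0.0098, -0.006] [4.51, 1.56, 4.64]
3 [0.0005, 0.0093, -0.0067] [4.51, 1.56, 4.64]
4 [0.0014, 0.0086, -0.0074] [4.51, 1.56, 4.64]
5 [0.0023, 0.0079, -0.008] [4.51, 1.56, 4.64]
6 [0.0032, 0.007, -0.0085] [4.51, 1.56, 4.64]
```

>>> carry_out(commands=[[[-0.002,0.01,-0.004],[4.5,1.6,4.6],0.087],[[-0.001,0.01,-0.005],[4.5,1.6,4.6],0.087],[[0,0.01,-0.006],[4.5,1.6,4.6],0.087],[[0,0.009,-0.007],[4.5,1.6,4.6],0.087],[[0.001,0.009,-0.007],[4.5,1.6,4.6],0.087],[[0.002,0.008,-0.008],[4.5,1.6,4.6],0.087],[[0.003,0.007,-0.008],[4.5,1.6,4.6],0.087]])

```text
time_s: 7.8
tcp_pos: [0.5426, -0.1607, 0.3262]
ee_rot: [[-0.645, -0.598, 0.476], [-0.605, 0.78, 0.16], [-0.467, -0.185, -0.865]]
wrist_force: [-0.1, 0.7, -0.1]
gripper_width: 0.962
```

```bash
python3 - <<'E'
from h import *
s=st()
plan(TOP+.05*AX,Rcap(115),s)
E
```

```text
t 7.80 tcp [ 0.5426 -0.1607  0.3262] z [ 0.476  0.16  -0.865] y [-0.598  0.78  -0.185] j [ -8.8   0.1  -8.7 -16.4 -55.  -34.7] F [-0.1  0.7 -0.1] M [-0.24  1.09  0.01] g 0.962
shift mm [-22.9 102.4  49.2] rotvec [-0.72 -0.12 -1.66] min rows 2.8
0 [-0.0076, 0.0341, 0.0164] [-0.24, -0.04, -0.55]
1 [-0.008, 0.034, 0.0166] [-0.24, -0.04, -0.55]
2 [-0.0083, 0.0338, 0.0167] [-0.24, -0.04, -0.55]
```

>>> carry_out(commands=[[[-0.005,0.024,0.008],[-0.2,0,-0.4],0.087],[[-0.005,0.024,0.01],[-0.2,0,-0.4],0.087],[[-0.005,0.024,0.012],[-0.2,0,-0.4],0.087],[[-0.005,0.022,0.012],[-0.1,0,-0.4],0.087],[[-0.002,0.008,0.007],[0,0,0],0.087],[[0,0,0],[0,0,0],0.087]])

```text
time_s: 8.3
tcp_pos: [0.5029, -0.0471, 0.2678]
ee_rot: [[-0.626, -0.628, 0.462], [-0.627, 0.758, 0.181], [-0.464, -0.177, -0.868]]
wrist_force: [-0.4, 1.2, -0.7]
gripper_width: 1.002
```

```bash
python3 - <<'E'
from h import *
s=st()
plan(TOP+.05*AX,Rcap(115),s)
w=optics.capture("wrist"); np.savez("w13.npz",**w); cv2.imwrite("pics/w13.png",cv2.resize(w["img"][:,:,::-1],(800,600),interpolation=cv2.INTER_CUBIC))
print("top",(proj(w,TOP)+.5)*1.5625-.5)
crop("side",190,60,160,120,"d13.png");crop("scene",200,110,160,120,"s13.png")
E
```

```text
t 8.30 tcp [ 0.5029 -0.0471  0.2678] z [ 0.462  0.181 -0.868] y [-0.628  0.758 -0.177] j [  8.4  -6.3 -25.4  -9.5 -42.2 -50.8] F [-0.4  1.2 -0.7] M [-0.27  1.03  0.01] g 1.002
shift mm [ -6.5 -21.   -1.1] rotvec [0.7  0.01 0.02] min rows 0.5
0 [-0.0065, -0.021, -0.0011] [0.7, 0.01, 0.02]
top [[358.50046452 335.82888031]]
```

View pics/w13.png

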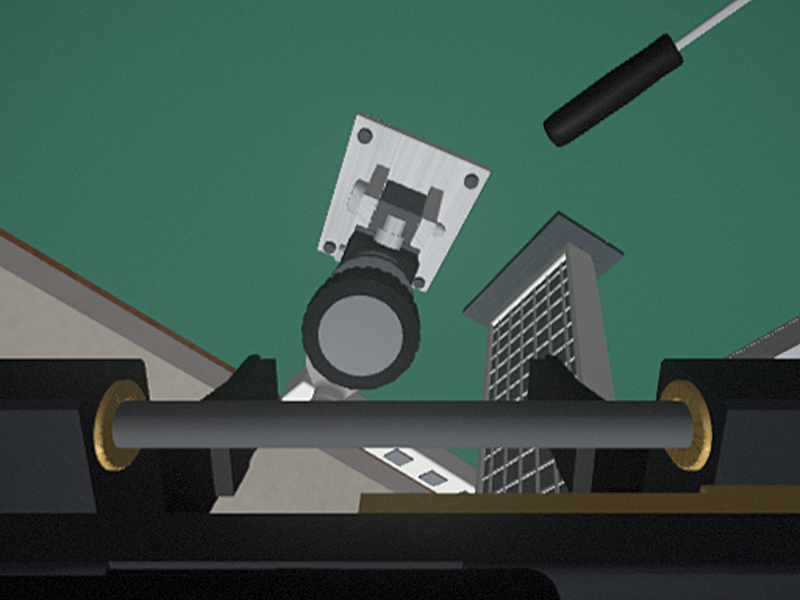

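View pics/d13.png

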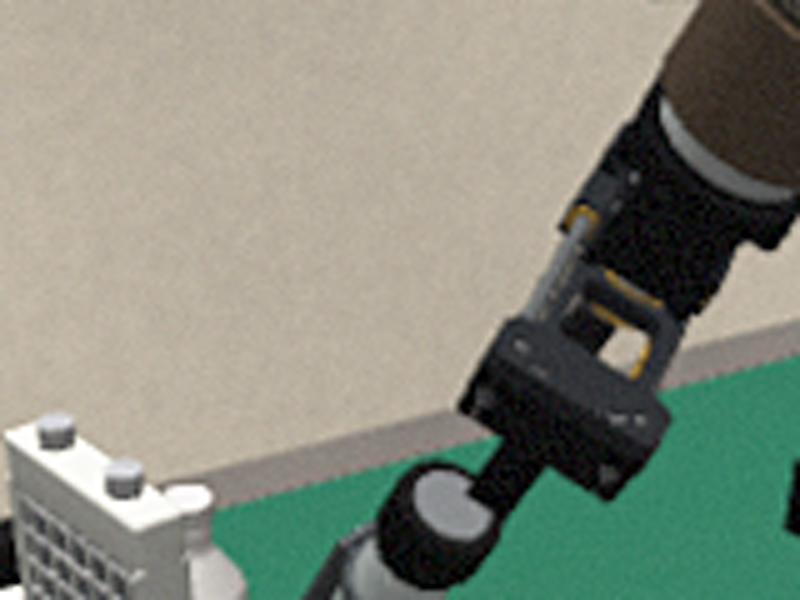

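View pics/s13.png

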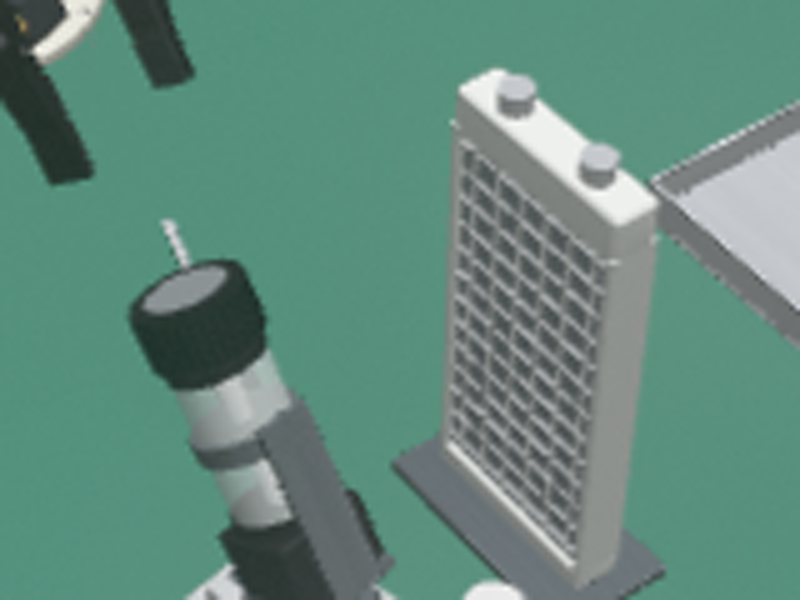

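```bash
python3 - <<'E'
from h import *
s=st(); c=optics.capture("scene"); R=s['ee_rot']
for z in (0,-.015,-.03,-.045):
  print(z,[((proj(c,s['tcp_pos']+R@[0,y,z])[0]-[200,110])*5).round() for y in (-.048,.048)])
w=optics.capture("wrist")
for z in (0,-.015,-.03,-.045):
  print(z,[(proj(w,s['tcp_pos']+R@[.0095,y,z])[0]*1.5625).round() for y in (-.0435,.0435)])
E
```

```text
t 8.45 tcp [ 0.5058 -0.0494  0.2709] z [ 0.467  0.178 -0.866] y [-0.625  0.759 -0.181] j [  8.2  -6.2 -25.   -9.4 -42.2 -50.7] F [ 0.8 -0.1  1.3] M [-0.37  0.98  0.04] g 0.999
0 [array([101., 230.]), array([197., 131.])]
-0.015 [array([ 87., 202.]), array([185., 104.])]
-0.03 [array([ 74., 173.]), array([173.,  77.])]
-0.045 [array([ 60., 144.]), array([160.,  49.])]
0 [array([294., 334.]), array([512., 334.])]
-0.015 [array([286., 347.]), array([521., 347.])]
-0.03 [array([276., 361.]), array([530., 361.])]
-0.045 [array([265., 378.]), array([542., 378.])]
```

Two more views confirm the tips are about 28 mm short of the reported TCP. The cap top at (361,335) is within about 1.3 mm of the model's prediction. Next I'll align and descend.

>>> carry_out(commands=[[[-0.003,-0.008,0.002],[0.3,0,0],0.087],[[-0.002,-0.007,0.002],[0.3,0,0],0.087],[[-0.001,-0.004,0.002],[0.1,0,0],0.087],[[0,0,0.002],[0,0,0],0.087]])

```text
time_s: 8.88
tcp_pos: [0.5299, -0.063, 0.2732]
ee_rot: [[-0.627, -0.613, 0.481], [-0.622, 0.765, 0.165], [-0.469, -0.196, -0.861]]
wrist_force: [0.0, 0.2, -0.2]
gripper_width: 1.0
```

```bash
python3 - <<'E'
from h import *
s=st(); R=Rcap(115)
plan(TOP-.051*AX+R[:,1]*.001,R,s)
E
```

```text
t 8.88 tcp [ 0.5299 -0.063   0.2732] z [ 0.481  0.165 -0.861] y [-0.613  0.765 -0.196] j [  6.2  -3.7 -22.6  -9.7 -41.6 -49. ] F [ 0.   0.2 -0.2] M [-0.3   1.07  0.02] g 1.000
shift mm [ 3.6 11.1 94.7] rotvec [-0.72  0.31 -0.3 ] min rows 2.3
0 [0.0012, 0.0037, 0.0316] [-0.24, 0.1, -0.1]
1 [0.0011, 0.0036, 0.0316] [-0.24, 0.1, -0.1]
2 [0.0011, 0.0034, 0.0316] [-0.24, 0.1, -0.1]
```

>>> carry_out(commands=[[[0.001,0.004,0.004],[-0.2,0.1,0],0.087],[[0.001,0.003,0.008],[-0.2,0.1,0],0.087],[[0,0.001,0.008],[-0.1,0,0],0.087],[[0,0,0.008],[0,0,0],0.087]])

```text
time_s: 9.22
tcp_pos: [0.5383, -0.0539, 0.2447]
ee_rot: [[-0.63, -0.615, 0.474], [-0.621, 0.766, 0.169], [-0.467, -0.188, -0.864]]
wrist_force: [-0.1, 0.3, 0.7]
gripper_width: 0.999
```

```bash
python3 - <<'E'
from h import *
s=st(); R=Rcap(115)
plan(TOP-.051*AX+R[:,1]*.001,R,s); print(s['joint_velocities'].round(1))
E
```

```text
t 9.22 tcp [ 0.5383 -0.0539  0.2447] z [ 0.474  0.169 -0.864] y [-0.615  0.766 -0.188] j [  7.2  -1.5 -24.5 -10.2 -37.8 -49.2] F [-0.1  0.3  0.7] M [-0.33  0.99 -0.  ] g 0.999
shift mm [ 0.9  3.2 64.7] rotvec [-0.27  0.11 -0.45] min rows 1.6
0 [0.0004, 0.0016, 0.0324] [-0.13, 0.05, -0.22]
1 [0.0004, 0.0015, 0.0324] [-0.13, 0.05, -0.22]
[ 1.9  9.5 -4.9 -1.9 13.6  1.2]
```

>>> carry_out(commands=[[[0,0.001,0.008],[0,0,0],0.087],[[0,0.001,0.009],[0,0,0],0.087],[[0,0,0.009],[0,0,0],0.087],[[0,0,0.009],[0,0,0],0.087],[[0,0,0.008],[0,0,0],0.087],[[0,0,0.003],[0,0,0],0.087],[[0,0,0],[0,0,0],0.087]])

```text
time_s: 9.8
tcp_pos: [0.5598, -0.0424, 0.1955]
ee_rot: [[-0.632, -0.618, 0.467], [-0.622, 0.764, 0.169], [-0.462, -0.183, -0.868]]
wrist_force: [-0.1, -0.6, -0.1]
gripper_width: 0.997
```

```bash
python3 - <<'E'
from h import *
s=st(); R=Rcap(115)
plan(TOP-.051*AX+R[:,1]*.001,R,s); print(s['joint_velocities'].round(1))
crop("side",190,60,160,120,"d14.png");crop("scene",200,110,160,120,"s14.png")
E
```

```text
t 9.80 tcp [ 0.5598 -0.0424  0.1955] z [ 0.467  0.169 -0.868] y [-0.618  0.764 -0.183] j [  8.4   3.5 -26.5 -11.1 -31.1 -48.7] F [-0.1 -0.6 -0.1] M [-0.41  1.03  0.02] g 0.997
shift mm [-1.5 -1.7 10. ] rotvec [ 0.03 -0.21 -0.42] min rows 0.2
0 [-0.0015, -0.0017, 0.01] [0.03, -0.21, -0.42]
[ 0.1  0.9 -0.2  0.   0.3 -0. ]
```

View pics/d14.png

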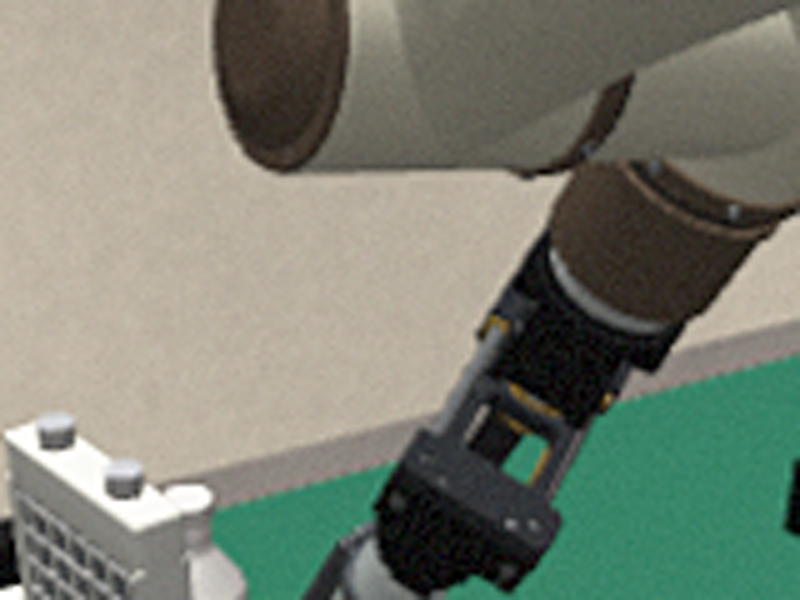

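View pics/s14.png

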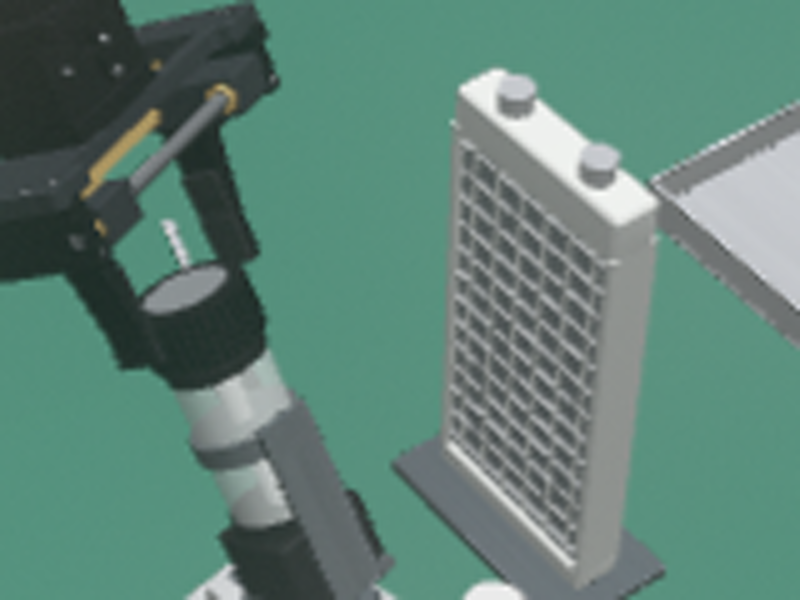

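>>> carry_out(commands=[[[-0.001,-0.001,0.005],[0,-0.1,-0.2],0.087],[[-0.0005,-0.0007,0.004],[0,-0.1,-0.2],0.087],[[0,0,0.001],[0,0,0],0.087],[[0,0,0],[0,0,0],0.05],[[0,0,0],[0,0,0],0.04],[[0,0,0],[0,0,0],0.04],[[0,0,0],[0,0,0],0.04],[[0,0,0],[0,0,0],0.04]])

```text
time_s: 10.57
tcp_pos: [0.5681, -0.0414, 0.1908]
ee_rot: [[-0.623, -0.621, 0.475], [-0.627, 0.76, 0.172], [-0.468, -0.191, -0.863]]
wrist_force: [0.4, 0.2, 0.6]
gripper_width: 0.708
```

```bash
python3 - <<'E'
from h import *
s=st(); R=Rcap(115)
plan(TOP-.051*AX+R[:,1]*.001,R,s); print(s['joint_velocities'].round(1))
crop("scene",200,110,160,120,"s15.png")
E
```

```text
t 10.57 tcp [ 0.5681 -0.0414  0.1908] z [ 0.475  0.172 -0.863] y [-0.621  0.76  -0.191] j [  8.2   4.5 -26.2 -11.8 -30.  -47.4] F [0.4 0.2 0.6] M [-0.38  1.06  0.03] g 0.708
shift mm [2.2 1.9 1.9] rotvec [-0.21  0.3   0.06] min rows 0.1
0 [0.0022, 0.0019, 0.0019] [-0.21, 0.3, 0.06]
[-0.1 -0.2  0.  -0.   0.1 -0. ]
```

View pics/s15.png

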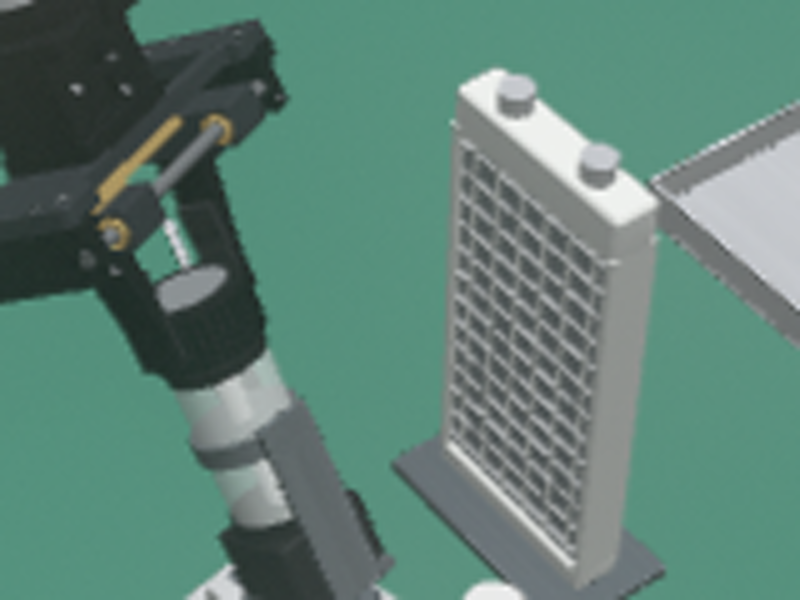

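>>> carry_out(commands=[[[0.001,0.001,0],[0,0.1,0],0.04],[[0.001,0,0],[0,0.1,0],0.04],[[0,0,0],[0,0,0],0.04],[[0,0,0],[0,0,0],0.04]])

```text
time_s: 10.95
tcp_pos: [0.5673, -0.0411, 0.1904]
ee_rot: [[-0.624, -0.621, 0.475], [-0.627, 0.76, 0.171], [-0.467, -0.192, -0.863]]
wrist_force: [1.9, -0.4, -1.5]
gripper_width: 0.663
```

```bash
python3 - <<'E'
from h import *
s=st(); R=Rcap(115)
plan(TOP-.051*AX,R,s)
E
```

```text
t 10.95 tcp [ 0.5673 -0.0411  0.1904] z [ 0.475  0.171 -0.863] y [-0.621  0.76  -0.192] j [  8.4   4.4 -26.4 -11.6 -29.8 -47.8] F [ 1.9 -0.4 -1.5] M [-0.32  0.86 -0.02] g 0.663
shift mm [1.8 0.1 1.8] rotvec [-0.27  0.25  0.04] min rows 0.1
0 [0.0018, 0.0001, 0.0018] [-0.27, 0.25, 0.04]
```

>>> carry_out(commands=[[[0,0.0001,-0.0003],[0,0,-5],0.04],[[0,0.0001,-0.0004],[0,0,-6],0.04],[[0,0.0001,-0.0004],[0,0,-6],0.04],[[0,0.0001,-0.0004],[0,0,-6],0.04],[[0,0.0001,-0.0004],[0,0,-6],0.04]])

```text
time_s: 11.37
tcp_pos: [0.5656, -0.0417, 0.1915]
ee_rot: [[-0.228, -0.85, 0.474], [-0.924, 0.343, 0.17], [-0.307, -0.399, -0.864]]
wrist_force: [1.2, 0.3, -1.3]
gripper_width: 0.663
```

```bash
cat > tw.py <<'E'
from h import *
import sys
# twist state: angle phi of tool y in cap frame, pose error vs axis
s=st(); R=s['ee_rot']; B=Rcap(115); phi=np.degrees(np.arctan2(*( (B.T@R)[:2,1]*[-1,1])[[0,1]])) 
Rr=B.T@R; phi=np.degrees(np.arctan2(Rr[1,0],Rr[0,0]))
e=s['tcp_pos']-TOP; h=e@AX; lat=e-h*AX
print("phi %.1f h %.2f mm lat in tool %s"%(phi,h*1e3,(R.T@lat*1e3).round(2)),"axis tilt rotvec(tool) to fix",Ro.from_matrix(R.T@B@Ro.from_euler('z',phi,degrees=True).as_matrix()).as_rotvec(degrees=True).round(2))
print("F tool",(R.T@s['wrist_force']).round(1),"M",(R.T@s['moment']).round(2))
E
python3 tw.py
```

```text
t 11.37 tcp [ 0.5656 -0.0417  0.1915] z [ 0.474  0.17  -0.864] y [-0.85   0.343 -0.399] j [  8.3   4.2 -26.5 -11.5 -30.  -17.8] F [ 1.2  0.3 -1.3] M [-0.1   0.83  0.04] g 0.663
phi -30.2 h -47.21 mm lat in tool [-0.91 -0.12  0.  ] axis tilt rotvec(tool) to fix [-0.31  0.03 -0.  ]
F tool [-0.1 -0.4  1.8] M [-0.75  0.35  0.05]
```

>>> carry_out(commands=[[[0,0.0001,-0.0004],[0,0,-6],0.04],[[0,0.0001,-0.0004],[0,0,-6],0.04],[[0,0.0001,-0.0004],[0,0,-6],0.04],[[0,0.0001,-0.0005],[0,0,-6],0.04],[[0,0.0001,-0.0005],[0,0,-6],0.04],[[0,0.0001,-0.0005],[0,0,-6],0.04]])

```text
time_s: 11.87
tcp_pos: [0.5639, -0.0421, 0.1936]
ee_rot: [[0.341, -0.811, 0.475], [-0.94, -0.296, 0.17], [0.003, -0.504, -0.863]]
wrist_force: [2.3, 0.8, -1.6]
gripper_width: 0.666
```

```bash
python3 tw.py; python3 -c "
from h import *
crop('side',190,60,160,120,'d16.png');crop('scene',200,110,160,120,'s16.png')"
```

```text
t 11.87 tcp [ 0.5639 -0.0421  0.1936] z [ 0.475  0.17  -0.863] y [-0.811 -0.296 -0.504] j [  8.3   3.9 -26.6 -11.4 -30.2  20. ] F [ 2.3  0.8 -1.6] M [-0.17  0.79 -0.01] g 0.666
phi -68.0 h -44.60 mm lat in tool [-0.79 -0.2  -0.  ] axis tilt rotvec(tool) to fix [-0.3  -0.18  0.  ]
F tool [-0.  -1.3  2.6] M [-0.8  -0.1   0.06]
```

View pics/s16.png

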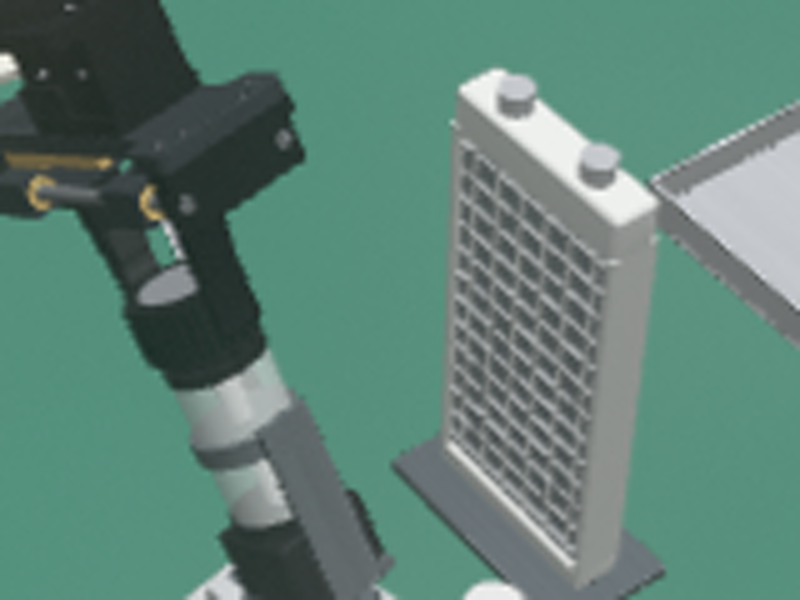

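```bash
python3 - <<'E'
from h import *
c=optics.capture("scene")
for h in (0,.005): print([((proj(c,TOP+AX*(h+d)+standR(YAW)@[0,-.0,0])[0]-[200,110])*5).round(1) for d in (0,-.031)])
a=cv2.imread("pics/s14.png");b=cv2.imread("pics/s16.png")
z=lambda i:cv2.resize(i[230:470,100:320],None,fx=1.8,fy=1.8)
cv2.imwrite("pics/cmp.png",np.hstack([z(a),z(b)]))
E
```

```text
[array([184.2, 288.6]), array([209.6, 343.8])]
[array([180.1, 279.6]), array([205.5, 335. ])]
```

View pics/cmp.png

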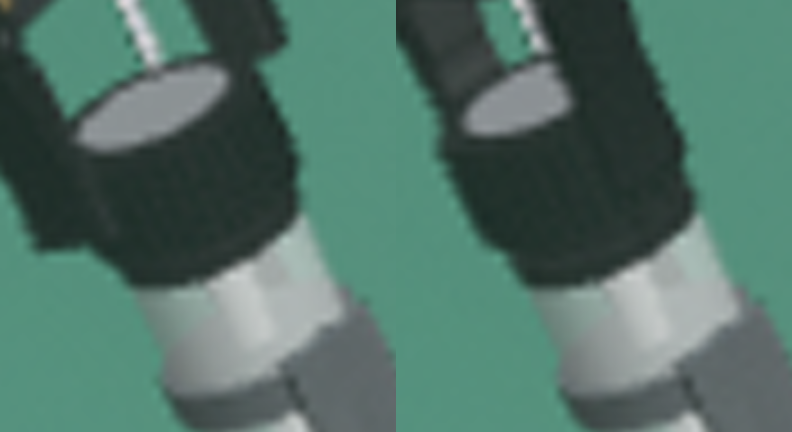

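The cap's top disc has risen about 5 mm (9 crop px), so it is unscrewing.

>>> carry_out(commands=[[[0,0.0001,-0.0005],[0,0,-6.3],0.04],[[0,0.0001,-0.0005],[0,0,-6.3],0.04],[[0,0.0001,-0.0005],[0,0,-6.3],0.04],[[0,0.0001,-0.0005],[0,0,-6.3],0.04],[[0,0.0001,-0.0005],[0,0,-6.3],0.04],[[0,0.0001,-0.0005],[0,0,-6.3],0.04],[[0,0.0001,-0.0005],[0,0,-6.3],0.04],[[0,0.0001,-0.0005],[0,0,-6.3],0.04]])

```text
time_s: 12.68
tcp_pos: [0.5618, -0.0434, 0.1965]
ee_rot: [[0.844, -0.248, 0.475], [-0.364, -0.916, 0.17], [0.393, -0.316, -0.863]]
wrist_force: [0.6, 1.9, -0.4]
gripper_width: 0.664
```

```bash
python3 tw.py
```

```text
t 12.68 tcp [ 0.5618 -0.0434  0.1965] z [ 0.475  0.17  -0.863] y [-0.248 -0.916 -0.316] j [  8.2   3.5 -26.5 -11.3 -30.6  70.9] F [ 0.6  1.9 -0.4] M [-0.1   0.99  0.15] g 0.664
phi -118.8 h -40.85 mm lat in tool [-0.52  0.01 -0.  ] axis tilt rotvec(tool) to fix [-0.04 -0.37  0.  ]
F tool [-0.4 -1.7  0.9] M [-0.39 -0.93 -0.01]
```

>>> carry_out(commands=[[[0,0.0001,-0.0005],[0,0,-6.4],0.04],[[0,0.0001,-0.0005],[0,0,-6.4],0.04],[[0,0.0001,-0.0005],[0,0,-6.4],0.04],[[0,0,-0.0005],[0,0,-6.4],0.04],[[0,0,-0.0005],[0,0,-6.4],0.04],[[0,0,-0.0005],[0,0,-6.4],0.04],[[0,0,-0.0005],[0,0,-6.4],0.04],[[0,0,-0.0005],[0,0,-6.4],0.04],[[0,0,-0.0005],[0,0,-6.4],0.04],[[0,0,-0.0003],[0,0,-6],0.04]])

```text
time_s: 13.52
tcp_pos: [0.5595, -0.0452, 0.2007]
ee_rot: [[0.58, 0.661, 0.476], [0.677, -0.716, 0.169], [0.452, 0.224, -0.863]]
wrist_force: [1.0, 0.3, -0.8]
gripper_width: 0.66
```

```bash
python3 tw.py
```

```text
t 13.52 tcp [ 0.5595 -0.0452  0.2007] z [ 0.476  0.169 -0.863] y [ 0.661 -0.716  0.224] j [  8.    3.  -26.5 -11.2 -31.2 135.9] F [ 1.   0.3 -0.8] M [-0.34  0.83  0.05] g 0.660
phi 176.1 h -35.84 mm lat in tool [-0.93  0.2  -0.  ] axis tilt rotvec(tool) to fix [ 0.38 -0.18 -0.  ]
F tool [0.5 0.3 1.2] M [ 0.39 -0.81 -0.07]
```

>>> carry_out(commands=[[[0,0,-0.002],[0,0,-1],0.04],[[0,0,-0.003],[0,0,0],0.04],[[0,0,-0.004],[0,0,0],0.04]])

```text
time_s: 13.77
tcp_pos: [0.5543, -0.0467, 0.2076]
ee_rot: [[0.574, 0.668, 0.473], [0.685, -0.709, 0.169], [0.448, 0.227, -0.865]]
wrist_force: [0.5, 0.2, -1.2]
gripper_width: 0.664
```

```bash
python3 tw.py; python3 -c "
from h import *
crop('scene',200,110,160,120,'s17.png')"
```

```text
t 13.77 tcp [ 0.5543 -0.0467  0.2076] z [ 0.473  0.169 -0.865] y [ 0.668 -0.709  0.227] j [  7.9   2.1 -26.3 -11.  -32.4 136.3] F [ 0.5  0.2 -1.2] M [-0.52  1.16  0.04] g 0.664
phi 175.5 h -27.12 mm lat in tool [-1.88 -0.69 -0.01] axis tilt rotvec(tool) to fix [ 0.27 -0.06 -0.  ]
F tool [-0.1 -0.1  1.3] M [ 0.51 -1.16 -0.08]
```

View pics/s17.png

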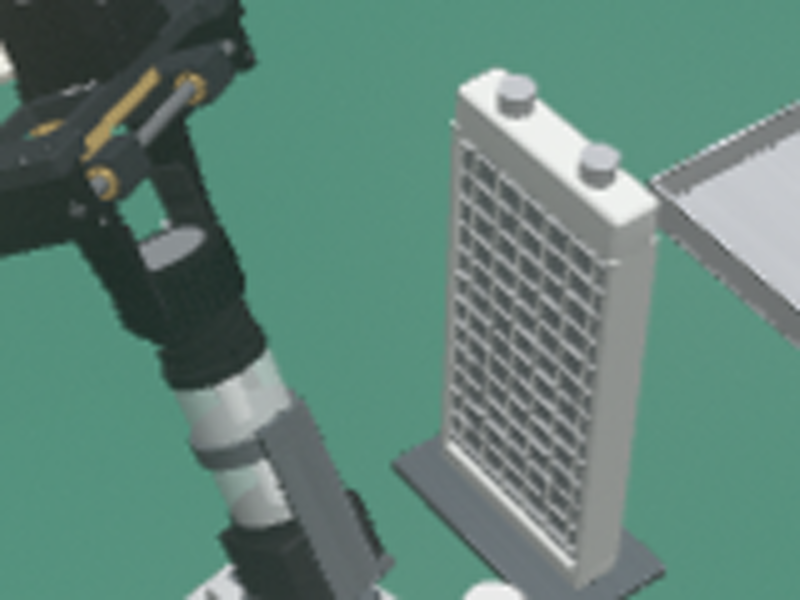

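>>> carry_out(commands=[[[0.001,0.0005,-0.005],[0,0,0],0.04],[[0.0005,0.0002,-0.006],[0,0,0],0.04],[[0.0003,0,-0.008],[0,0,0],0.04],[[0,0,-0.01],[0,0,0],0.04],[[0,0,-0.012],[0,0,0],0.04],[[0,0,-0.012],[0,0,0],0.04]])

```text
time_s: 14.32
tcp_pos: [0.5261, -0.0565, 0.2565]
ee_rot: [[0.581, 0.666, 0.468], [0.682, -0.712, 0.167], [0.445, 0.222, -0.868]]
wrist_force: [0.3, 0.2, -0.8]
gripper_width: 0.663
```

```bash
python3 tw.py; python3 -c "
from h import *
crop('scene',200,110,160,120,'s18.png');w=optics.capture('wrist');cv2.imwrite('pics/w18.png',w['img'][:,:,::-1])"
```

```text
t 14.32 tcp [ 0.5261 -0.0565  0.2565] z [ 0.468  0.167 -0.868] y [ 0.666 -0.712  0.222] j [  7.1  -3.2 -24.3  -9.7 -40.1 134.9] F [ 0.3  0.2 -0.8] M [-0.5   1.22  0.07] g 0.663
phi 175.8 h 30.10 mm lat in tool [-2.93 -1.71  0.01] axis tilt rotvec(tool) to fix [0.07 0.26 0.  ]
F tool [-0.1 -0.1  0.9] M [ 0.57 -1.18 -0.09]
```

View pics/s18.png

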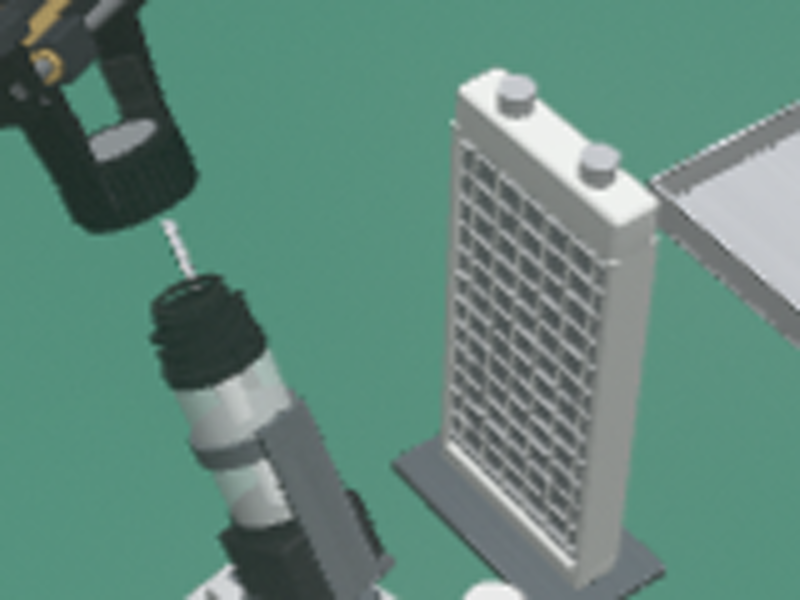

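View pics/w18.png

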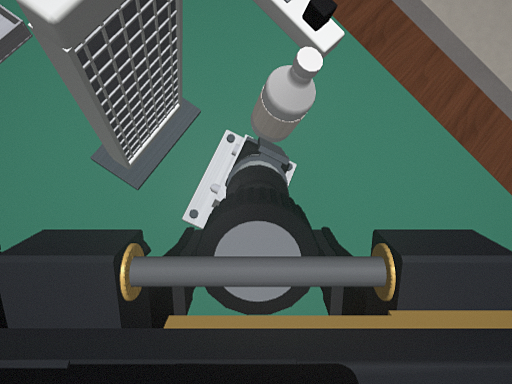

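Cap is off, with the neck bare at (195,300) and the cap held at (140,190). Now lift and carry it to the tray, centre about (0.466, 0.398).

```bash
python3 - <<'E'
from h import *
s=st(); a=np.radians(350)
Rt=tool([0,0,-1],[np.cos(a),np.sin(a),0],0)
plan([.46,-.03,.37],Rt,s)
E
```

```text
t 14.42 tcp [ 0.5273 -0.0566  0.2588] z [ 0.473  0.167 -0.865] y [ 0.665 -0.712  0.225] j [  7.1  -3.3 -24.2  -9.7 -40.  134.9] F [ 0.6 -0.6  0.1] M [-0.53  1.12 -0.02] g 0.662
shift mm [  29.1  -38.6 -123.6] rotvec [ 21.06 -22.12 -33.01] min rows 6.3
0 [0.0042, -0.0055, -0.0177] [3.01, -3.16, -4.72]
1 [0.0037, -0.0061, -0.0176] [3.01, -3.16, -4.72]
2 [0.0032, -0.0068, -0.0174] [3.01, -3.16, -4.72]
3 [0.0029, -0.0074, -0.0172] [3.01, -3.16, -4.72]
4 [0.0025, -0.0081, -0.017] [3.01, -3.16, -4.72]
5 [0.0023, -0.0088, -0.0166] [3.01, -3.16, -4.72]
6 [0.0022, -0.0095, -0.0163] [3.01, -3.16, -4.72]
```

>>> carry_out(commands=[[[0.004,-0.005,-0.016],[1,-1,-1.5],0.04],[[0.004,-0.006,-0.018],[3,-3.2,-4.7],0.04],[[0.003,-0.007,-0.018],[3,-3.2,-4.7],0.04],[[0.003,-0.007,-0.018],[3,-3.2,-4.7],0.04],[[0.003,-0.008,-0.018],[3,-3.2,-4.7],0.04],[[0.002,-0.009,-0.018],[3,-3.2,-4.7],0.04],[[0.002,-0.009,-0.016],[3,-3.2,-4.7],0.04],[[0.002,-0.004,-0.008],[1.5,-1.5,-2.5],0.04],[[0,0,0],[0,0,0],0.04]])

```text
time_s: 15.17
tcp_pos: [0.4479, -0.0279, 0.3831]
ee_rot: [[0.168, 0.986, -0.014], [0.986, -0.168, -0.004], [-0.007, -0.013, -1.0]]
wrist_force: [0.4, -0.3, -0.8]
gripper_width: 0.66
```

```bash
python3 - <<'E'
from h import *
s=st(); a=np.radians(350)
Rt=tool([0,0,-1],[np.cos(a),np.sin(a),0],0)
plan([.46,.1,.35],Rt,s); plan([.466,.3975,.30],Rt,s)
E
```

```text
t 15.17 tcp [ 0.4479 -0.0279  0.3831] z [-0.014 -0.004 -1.   ] y [ 0.986 -0.168 -0.013] j [ 17.3   0.3  -0.7   0.  -89.9 153. ] F [ 0.4 -0.3 -0.8] M [-0.1  -0.05 -0.  ] g 0.660
shift mm [128.3  -9.2  32.3] rotvec [-0.75  0.38  0.31] min rows 3.2
0 [0.0321, -0.0023, 0.0081] [-0.19, 0.1, 0.08]
1 [0.0321, -0.0024, 0.0081] [-0.19, 0.1, 0.08]
2 [0.032, -0.0024, 0.0082] [-0.19, 0.1, 0.08]
3 [0.032, -0.0025, 0.0082] [-0.19, 0.1, 0.08]
shift mm [422.9 -52.7  81. ] rotvec [-0.75  0.38  0.31] min rows 10.4
0 [0.0384, -0.0048, 0.0074] [-0.07, 0.03, 0.03]
1 [0.0384, -0.0048, 0.0074] [-0.07, 0.03, 0.03]
2 [0.0384, -0.0048, 0.0074] [-0.07, 0.03, 0.03]
3 [0.0384, -0.0049, 0.0074] [-0.07, 0.03, 0.03]
4 [0.0384, -0.0049, 0.0074] [-0.07, 0.03, 0.03]
5 [0.0384, -0.0049, 0.0074] [-0.07, 0.03, 0.03]
6 [0.0384, -0.005, 0.0075] [-0.07, 0.03, 0.03]
7 [0.0384, -0.005, 0.0075] [-0.07, 0.03, 0.03]
8 [0.0384, -0.005, 0.0075] [-0.07, 0.03, 0.03]
9 [0.0384, -0.005, 0.0075] [-0.07, 0.03, 0.03]
10 [0.0384, -0.0051, 0.0075] [-0.07, 0.03, 0.03]
```

>>> carry_out(commands=[[[0.02,-0.003,0],[-0.1,0,0],0.04],[[0.034,-0.005,0],[-0.1,0,0],0.04],[[0.036,-0.005,0.002],[-0.1,0.1,0],0.04],[[0.036,-0.005,0.002],[-0.1,0.1,0],0.04],[[0.036,-0.005,0.002],[-0.1,0,0],0.04],[[0.036,-0.005,0.002],[-0.1,0,0],0.04],[[0.036,-0.005,0.004],[0,0,0],0.04],[[0.036,-0.005,0.006],[0,0,0],0.04],[[0.036,-0.005,0.008],[0,0,0],0.04],[[0.036,-0.005,0.01],[0,0,0],0.04],[[0.03,-0.004,0.01],[0,0,0],0.04],[[0.01,-0.001,0.01],[0,0,0],0.04]])

```text
time_s: 16.17
tcp_pos: [0.4645, 0.3723, 0.3186]
ee_rot: [[0.196, 0.981, 0.002], [0.981, -0.196, 0.011], [0.012, -0.0, -1.0]]
wrist_force: [-0.3, -0.5, -1.3]
gripper_width: 0.661
```

```bash
python3 - <<'E'
from h import *
s=st(); a=np.radians(350)
Rt=tool([0,0,-1],[np.cos(a),np.sin(a),0],0)
plan([.466,.3975,.15],Rt,s)
c=crop("side",60,180,160,120,"d20.png");S=crop("scene",310,60,160,120,"s20.png")
for z in (0,.0,-.018,-.028): print(z,(proj(c,s['tcp_pos']+s['ee_rot']@[0,0,z])[0]-[60,180])*5,(proj(S,s['tcp_pos']+s['ee_rot']@[0,0,z])[0]-[310,60])*5)
E
```

```text
t 16.17 tcp [0.4645 0.3723 0.3186] z [ 0.002  0.011 -1.   ] y [ 0.981 -0.196 -0.   ] j [ 54.1  15.6   8.8  -0.3 -82.6 114.6] F [-0.3 -0.5 -1.3] M [-0.16  0.01 -0.02] g 0.661
shift mm [ 23.   -3.4 168.9] rotvec [-0.01 -0.66 -1.31] min rows 4.1
0 [0.0046, -0.0007, 0.0338] [-0.0, -0.13, -0.26]
1 [0.0047, -0.0007, 0.0338] [-0.0, -0.13, -0.26]
2 [0.0048, -0.0006, 0.0338] [-0.0, -0.13, -0.26]
3 [0.0049, -0.0006, 0.0337] [-0.0, -0.13, -0.26]
4 [0.0049, -0.0006, 0.0337] [-0.0, -0.13, -0.26]
0 [209.94471532  77.9614161 ] [321.58703195  61.75752364]
0.0 [209.94471532  77.9614161 ] [321.58703195  61.75752364]
-0.018 [197.12952037  36.34595399] [326.83570825  31.80309246]
-0.028 [189.82385172  12.62186878] [329.80262915  14.8707417 ]
```

View pics/d20.png

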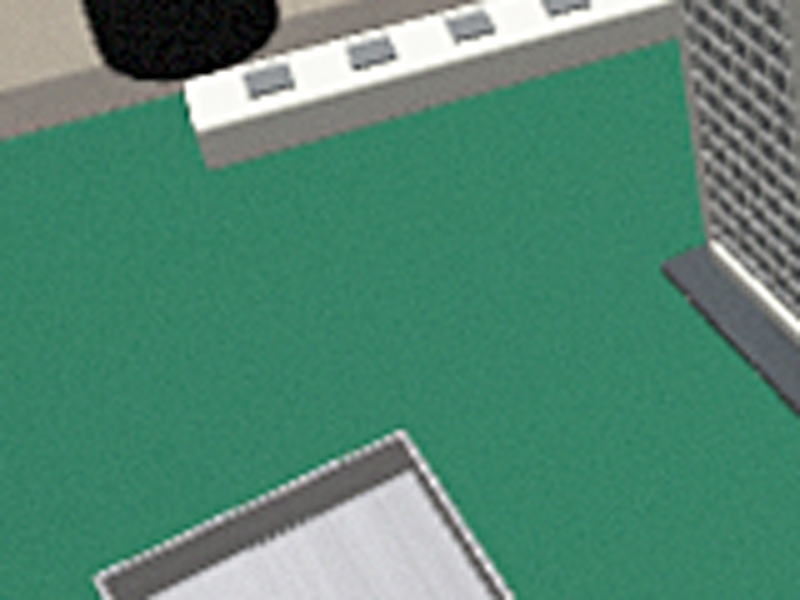

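View pics/s20.png

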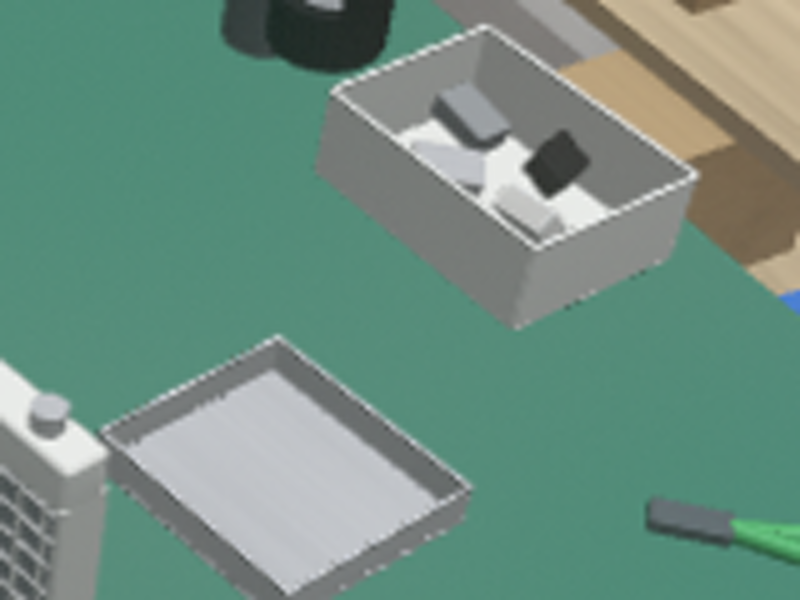

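>>> carry_out(commands=[[[0.006,-0.001,0.02],[0,-0.2,-0.3],0.04],[[0.008,-0.001,0.034],[0,-0.2,-0.3],0.04],[[0.005,-0.001,0.036],[0,-0.1,-0.3],0.04],[[0.003,0,0.036],[0,-0.1,-0.3],0.04],[[0,0,0.036],[0,0,0],0.04],[[0,0,0.034],[0,0,0],0.04],[[0,0,0.03],[0,0,0],0.04],[[0,0,0.015],[0,0,0],0.04],[[0,0,0.004],[0,0,0],0.04],[[0,0,0],[0,0,0],0.04]])

```text
time_s: 17.1
tcp_pos: [0.4716, 0.3822, 0.0697]
ee_rot: [[0.194, 0.981, 0.008], [0.981, -0.194, 0.008], [0.009, 0.006, -1.0]]
wrist_force: [-0.3, -0.9, 0.1]
gripper_width: 0.66
```

```bash
cat > pl.py <<'E'
from h import *
import sys
n=sys.argv[1]
s=st(); a=np.radians(350)
Rt=tool([0,0,-1],[np.cos(a),np.sin(a),0],0)
plan([.466,.3975,-.013],Rt,s)
c=crop("side",60,220,160,120,f"d{n}.png");S=crop("scene",310,100,120,90,f"s{n}.png")
for z in (-.018,-.028): print(z,(proj(c,s['tcp_pos']+s['ee_rot']@[0,0,z])[0]-[60,220])*5,(proj(S,s['tcp_pos']+s['ee_rot']@[0,0,z])[0]-[310,100])*6.667)
E
python3 pl.py 21
```

```text
t 17.10 tcp [0.4716 0.3822 0.0697] z [ 0.008  0.008 -1.   ] y [ 0.981 -0.194  0.006] j [ 5.440e+01  2.640e+01 -1.200e+01  1.000e-01 -5.100e+01  1.144e+02] F [-0.3 -0.9  0.1] M [-0.15  0.1  -0.02] g 0.660
shift mm [13.1 -9.  82.8] rotvec [ 0.37 -0.53 -1.2 ] min rows 2.0
0 [0.0044, -0.003, 0.0276] [0.12, -0.18, -0.4]
1 [0.0045, -0.0029, 0.0276] [0.12, -0.18, -0.4]
2 [0.0046, -0.0028, 0.0276] [0.12, -0.18, -0.4]
-0.018 [324.05900404 307.63166541] [372.96973278 263.58387838]
-0.028 [319.04988544 292.12129899] [376.04997259 246.54935299]
```

View pics/d21.png

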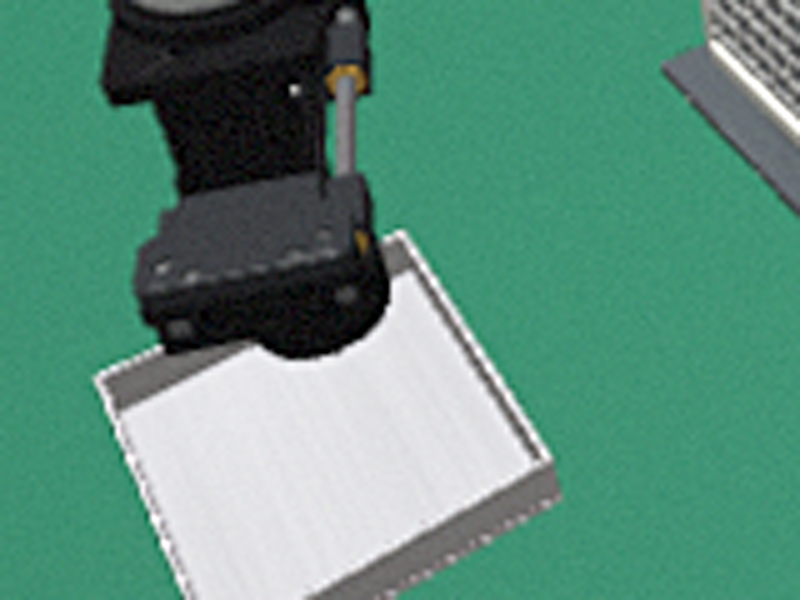

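View pics/s21.png

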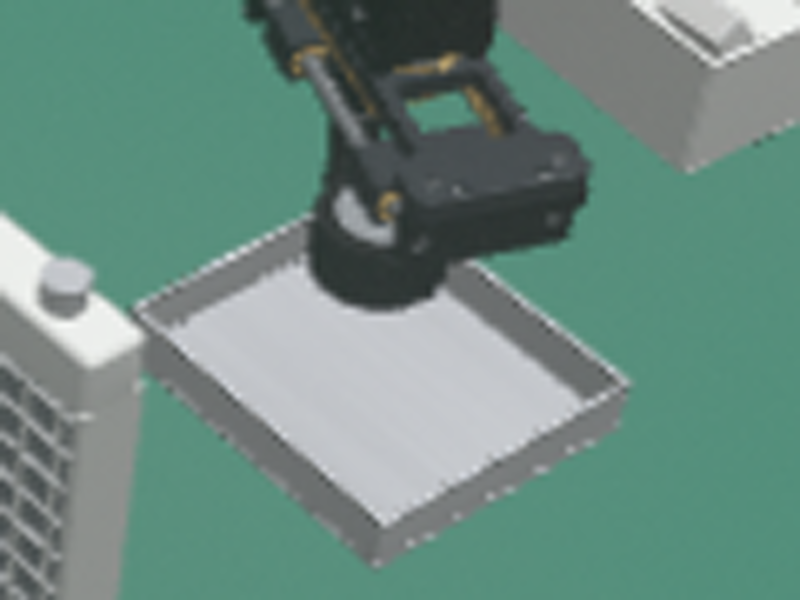

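>>> carry_out(commands=[[[0.005,-0.003,0.01],[0.1,-0.2,-0.4],0.04],[[0.005,-0.003,0.015],[0.1,-0.2,-0.4],0.04],[[0.003,-0.002,0.018],[0.1,-0.1,-0.3],0.04],[[0,0,0.014],[0,0,0],0.04],[[0,0,0.006],[0,0,0],0.04],[[0,0,0.001],[0,0,0],0.04]])

```text
time_s: 17.7
tcp_pos: [0.4713, 0.4064, 0.0111]
ee_rot: [[0.171, 0.985, 0.015], [0.985, -0.171, 0.018], [0.02, 0.012, -1.0]]
wrist_force: [-0.4, -0.6, -1.1]
gripper_width: 0.661
```

```bash
python3 pl.py 22
```

```text
t 17.70 tcp [0.4713 0.4064 0.0111] z [ 0.015  0.018 -1.   ] y [ 0.985 -0.171  0.012] j [ 55.7  31.3 -13.4   0.2 -43.9 114.3] F [-0.4 -0.6 -1.1] M [-0.2   0.08  0.05] g 0.661
shift mm [-10.2  -4.   23.8] rotvec [ 0.67 -1.15  0.13] min rows 0.6
0 [-0.0102, -0.004, 0.0238] [0.67, -1.15, 0.13]
-0.018 [299.28554335 415.35225454] [398.41540492 342.76947153]
-0.028 [294.50513838 401.16306254] [401.24960476 326.71782171]
```

View pics/s22.png

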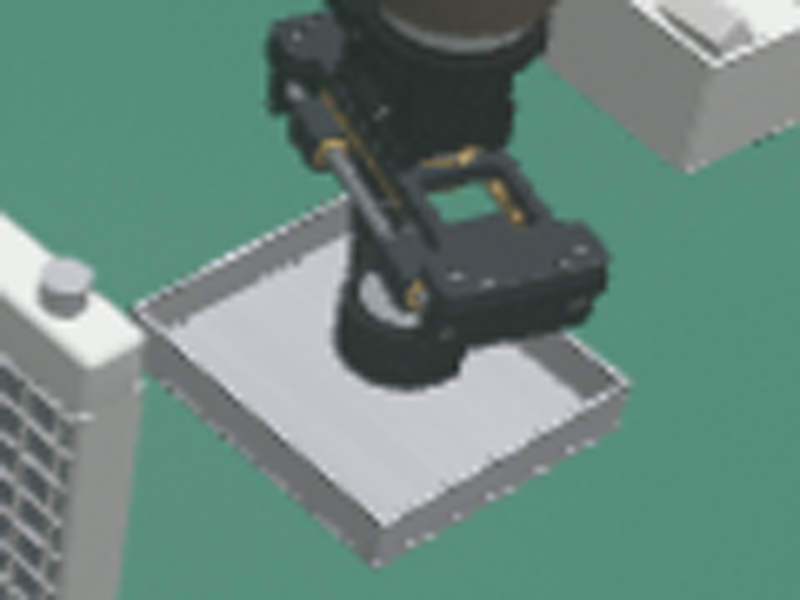

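>>> carry_out(commands=[[[-0.003,-0.001,0.004],[0.3,-0.5,0],0.04],[[-0.003,-0.001,0.004],[0.3,-0.5,0],0.04],[[-0.001,0,0.004],[0.1,-0.2,0],0.04],[[0,0,0.002],[0,0,0],0.04],[[0,0,0],[0,0,0],0.04]])

```text
time_s: 18.22
tcp_pos: [0.4698, 0.4013, -0.0003]
ee_rot: [[0.171, 0.985, 0.002], [0.985, -0.171, 0.003], [0.003, 0.002, -1.0]]
wrist_force: [0.3, -0.4, -0.9]
gripper_width: 0.66
```

```bash
python3 pl.py 23
```

```text
t 18.22 tcp [ 4.698e-01  4.013e-01 -3.000e-04] z [ 0.002  0.003 -1.   ] y [ 0.985 -0.171  0.002] j [ 55.5  32.3 -13.6   0.  -43.9 114.6] F [ 0.3 -0.4 -0.9] M [-0.16  0.06  0.03] g 0.660
shift mm [-4.5 -3.1 12.7] rotvec [ 0.11 -0.18  0.16] min rows 0.3
0 [-0.0045, -0.0031, 0.0127] [0.11, -0.18, 0.16]
-0.018 [316.50819353 429.29700815] [384.18763711 362.20185458]
-0.028 [311.50635511 415.2598572 ] [387.36764925 346.40702269]
```

View pics/d23.png

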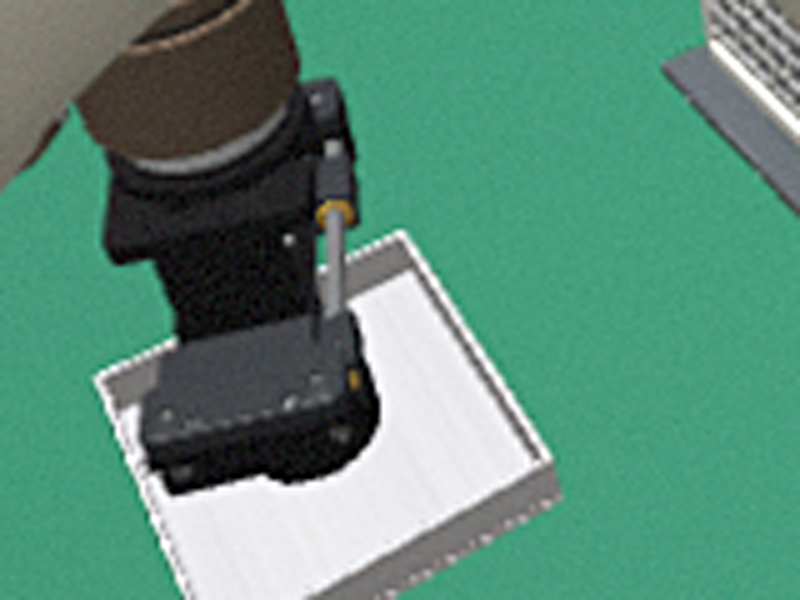

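>>> carry_out(commands=[[[0,0,0.003],[0,0,0],0.04],[[0,0,0.003],[0,0,0],0.04],[[0,0,0.002],[0,0,0],0.04],[[0,0,0],[0,0,0],0.04]])

```text
time_s: 18.65
tcp_pos: [0.4703, 0.4019, -0.008]
ee_rot: [[0.171, 0.985, 0.004], [0.985, -0.171, 0.004], [0.005, 0.003, -1.0]]
wrist_force: [0.1, 0.4, -1.2]
gripper_width: 0.664
```

>>> carry_out(commands=[[[0,0,0.002],[0,0,0],0.04],[[0,0,0.001],[0,0,0],0.04],[[0,0,0.001],[0,0,0],0.04]])

```text
time_s: 18.9
tcp_pos: [0.4704, 0.4019, -0.0123]
ee_rot: [[0.171, 0.985, 0.004], [0.985, -0.171, 0.004], [0.005, 0.003, -1.0]]
wrist_force: [0.4, -0.4, -0.8]
gripper_width: 0.665
```

>>> carry_out(commands=[[[0,0,0.001],[0,0,0],0.04],[[0,0,0.001],[0,0,0],0.04]])

```text
time_s: 19.07
tcp_pos: [0.4704, 0.402, -0.0146]
ee_rot: [[0.171, 0.985, 0.004], [0.985, -0.171, 0.004], [0.005, 0.003, -1.0]]
wrist_force: [-0.0, 0.3, -0.5]
gripper_width: 0.663
```

>>> carry_out(commands=[[[0,0,0.001],[0,0,0],0.04],[[0,0,0.001],[0,0,0],0.04]])

```text
time_s: 19.23
tcp_pos: [0.4705, 0.4022, -0.0155]
ee_rot: [[0.17, 0.985, 0.004], [0.985, -0.17, 0.004], [0.005, 0.003, -1.0]]
wrist_force: [-3.5, -1.6, 9.9]
gripper_width: 0.66
```

Contact shows as 10 N upward. Release now.

>>> carry_out(commands=[[[0,0,0],[0,0,0],0.06],[[0,0,0],[0,0,0],0.065],[[0,0,0],[0,0,0],0.075],[[0,0,0],[0,0,0],0.08],[[0,0,0],[0,0,0],0.08],[[0,0,0],[0,0,0],0.08]])

```text
time_s: 19.73
tcp_pos: [0.4711, 0.403, -0.0147]
ee_rot: [[0.17, 0.985, 0.006], [0.985, -0.17, 0.006], [0.007, 0.005, -1.0]]
wrist_force: [-0.9, 0.4, 0.6]
gripper_width: 0.899
```

```bash
python3 pl.py 24
```

```text
t 19.73 tcp [ 0.4711  0.403  -0.0147] z [ 0.006  0.006 -1.   ] y [ 0.985 -0.17   0.005] j [ 5.550e+01  3.350e+01 -1.410e+01  1.000e-01 -4.200e+01  1.146e+02] F [-0.9  0.4  0.6] M [-0.13  0.07 -0.03] g 0.899
shift mm [-6.3 -4.1 -1.7] rotvec [ 0.27 -0.4   0.23] min rows 0.2
0 [-0.0063, -0.0041, -0.0017] [0.27, -0.4, 0.23]
-0.018 [319.57694502 448.49059231] [384.05220972 385.26415728]
-0.028 [314.73872561 434.77160173] [387.10628179 369.67690171]
```

View pics/s24.png

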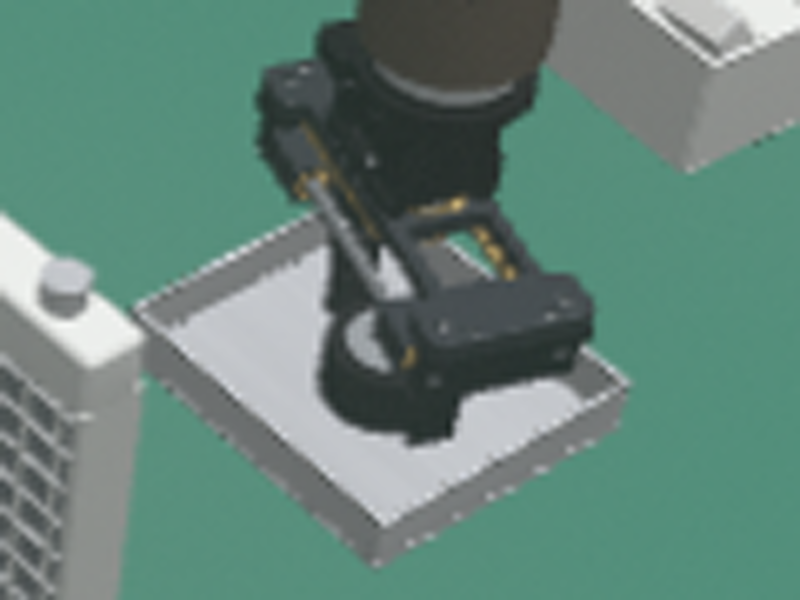

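Released. Withdraw straight up.

>>> carry_out(commands=[[[0,0,-0.004],[0,0,0],0.08],[[0,0,-0.01],[0,0,0],0.08],[[0,0,-0.015],[0,0,0],0.08],[[0,0,-0.02],[0,0,0],0.08],[[0,0,-0.03],[0,0,0],0.08],[[0,0,-0.035],[0,0,0],0.08],[[0,0,-0.035],[0,0,0],0.08],[[0,0,-0.035],[0,0,0],0.08],[[0,0,-0.03],[0,0,0],0.08],[[0,0,-0.01],[0,0,0],0.08],[[0,0,0],[0,0,0],0.08],[[0,0,0],[0,0,0],0.08]])

```text
time_s: 20.83
tcp_pos: [0.4698, 0.4001, 0.2287]
ee_rot: [[0.17, 0.985, 0.009], [0.985, -0.17, 0.008], [0.01, 0.008, -1.0]]
wrist_force: [0.6, 0.8, 0.8]
gripper_width: 0.923
```

```bash
python3 - <<'E'
from h import *
st(); crop("scene",310,100,120,90,"s25.png"); crop("side",60,220,160,120,"d25.png"); c=crop("side",190,130,120,90,"d26.png")
S=optics.capture("scene"); cv2.imwrite("pics/s26.png",cv2.resize(S["img"][:,:,::-1],(800,600),interpolation=cv2.INTER_CUBIC)); crop("",205,140,140,105,"s27.png",c=S)
E
```

```text
t 20.83 tcp [0.4698 0.4001 0.2287] z [ 0.009  0.008 -1.   ] y [ 0.985 -0.17   0.008] j [ 55.5  19.7   1.9   0.2 -71.5 114.6] F [0.6 0.8 0.8] M [-0.19  0.07  0.01] g 0.923
```

View pics/s25.png

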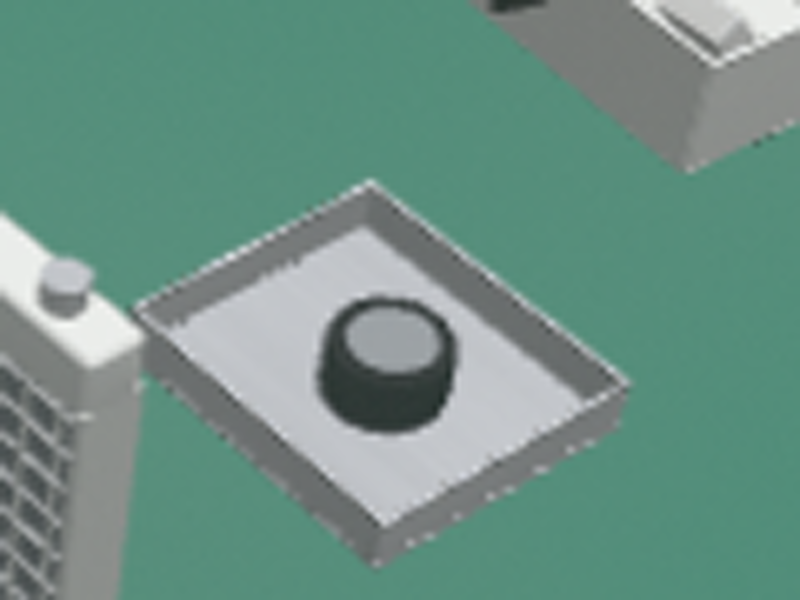

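View pics/d25.png

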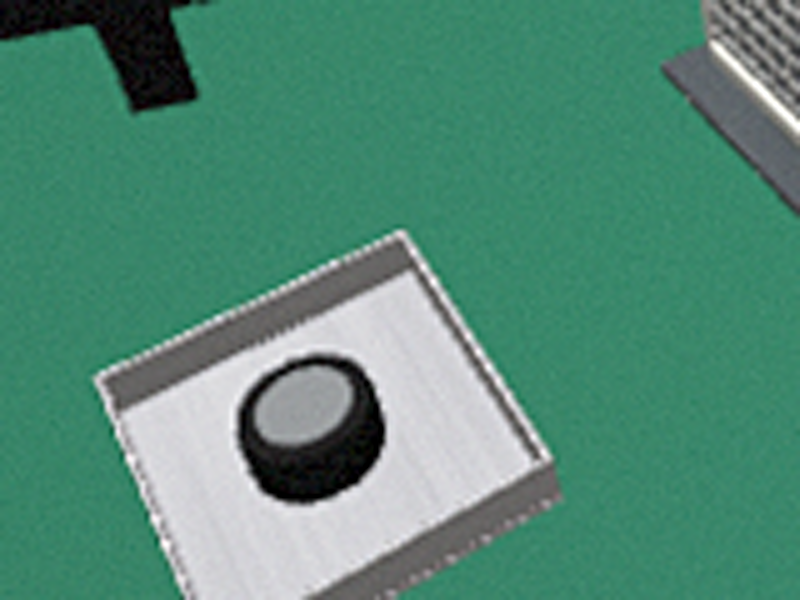

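View pics/d26.png

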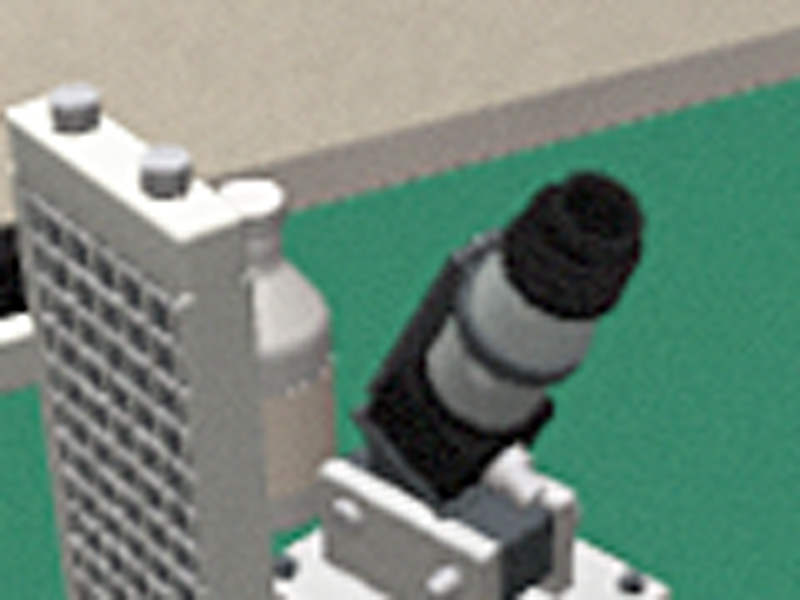

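View pics/s26.png

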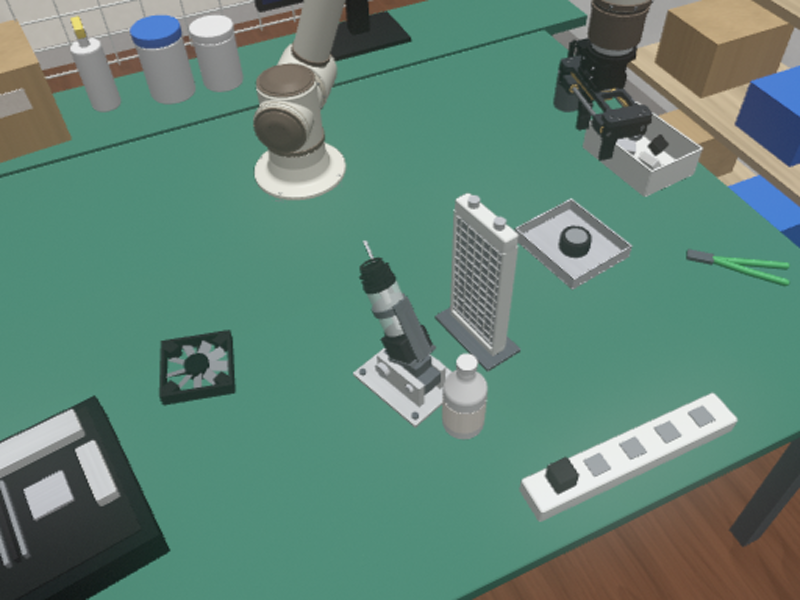

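View pics/s27.png

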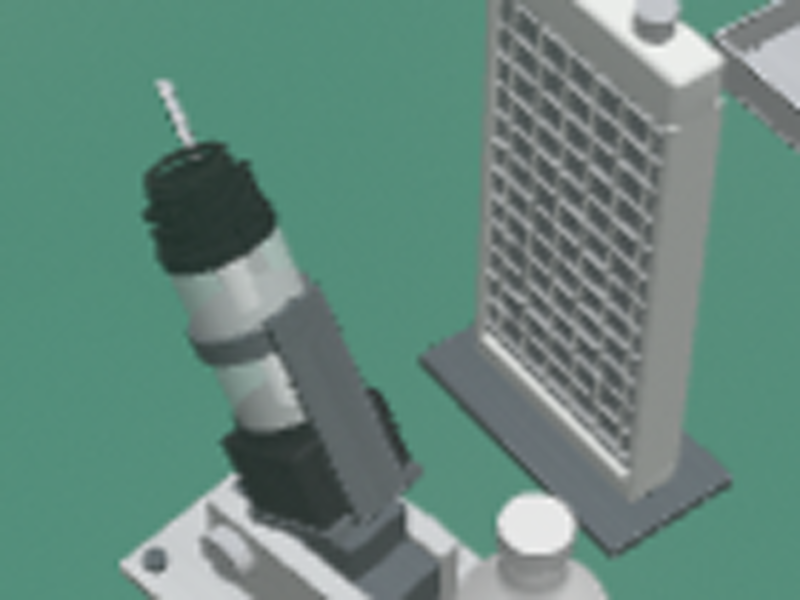

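```bash
python3 - <<'E'
from h import *
S=optics.capture("scene")
for y in (-.041,-.044,-.05): print(y,((proj(S,W_([-.012,y,.042]))[0]-[205,140])*5.714).round(1))
crop("",225,215,60,45,"s28.png",c=S); print(((proj(S,W_([-.012,-.041,.042]))[0]-[225,215])*13.33).round(), ((proj(S,W_([-.012,-.045,.042]))[0]-[225,215])*13.33).round())
a=cv2.imread("pics/scene0.png");b=cv2.imread("pics/s26.png");d=cv2.absdiff(a,b).max(2)
for n,(x0,x1,y0,y1) in dict(fan=(150,245,325,410),bottle=(440,490,350,440)).items(): print(n,d[y0:y1,x0:x1].max(),d[y0:y1,x0:x1].mean())
D=crop("side",230,220,100,100,"d28.png"); e=cv2.imread("pics/side0.png")[360:490,400:490]; f=cv2.resize(D["img"][:,:,::-1],(800,600),interpolation=cv2.INTER_CUBIC)[360:490,400:490]; print("driver",cv2.absdiff(e,f).mean())
E
```

```text
-0.041 [218.7 556.8]
-0.044 [213.9 560.7]
-0.05 [204.3 568.6]
[244. 299.] [229. 311.]
fan 5 2.041857585139319
bottle 5 2.42
driver 13.112478632478632
```

View pics/s28.png

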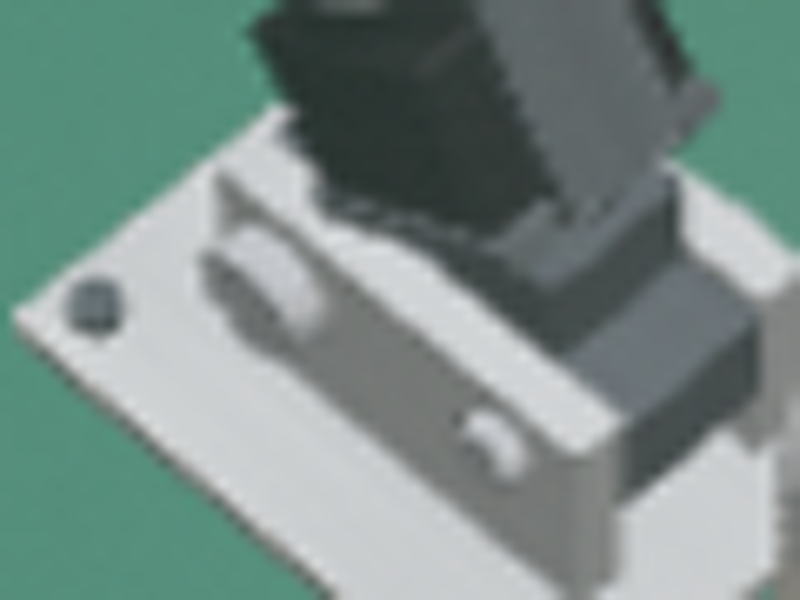

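The pin head sits flush at (250,300). The driver's difference score of 13 is probably exposure, so I'll compare directly.

```bash
python3 - <<'E'
from h import *
D=optics.capture("side"); f=cv2.resize(D["img"][:,:,::-1],(800,600),interpolation=cv2.INTER_CUBIC)
e=cv2.imread("pics/side0.png"); cv2.imwrite("pics/drv.png",cv2.resize(np.hstack([e[360:500,390:510],f[360:500,390:510]]),None,fx=3,fy=3))
E
```

```text
(no output)
```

View pics/drv.png

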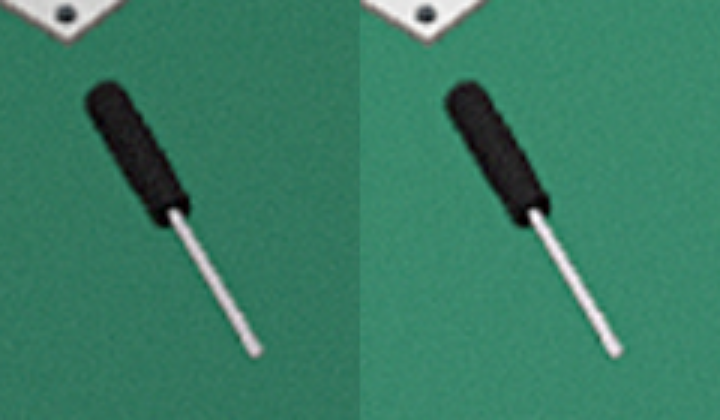

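The driver hasn't moved; only the brightness differs. Handing in.

```bash
python3 -c "
from station import workorder
print(workorder.finish_job())"
```

```text
the job is handed in; nothing more can be done
None
```

I pushed the locking pin home, unscrewed the cap about 184° anticlockwise, lifted it off along its axis, and set it down upright near the middle of the tray. I handed the job in at about 21 s on the robot's clock.

**Last checks**
- **Pin:** its head sits flush on the −y cheek and its tip shows through the +y cheek. It stopped with about 13 N of resistance when I pushed it home.
- **Cap:** it lies flat in the tray. It touched down at about 10 N before I let go, and the gripper then withdrew well clear.
- **Other items:** the screwdriver, fan and bottle are where they were.

**What disagreed**
- **Fingertips:** the cameras showed the real fingertips about 28–30 mm behind the reported TCP. Because of this my first push missed the pin head without touching anything, and I corrected for the offset from then on.
- **Stand base:** the base is not centred on the stand's origin; it is offset about 11.6 mm in x. I fitted the stand's position with that included.
- **Driver comparison:** the before/after image check on the screwdriver gave a raised score. Side by side, only the brightness had changed.

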